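Tap the jammed key out of the flask

ROBOT

A 7-joint arm with a two-finger parallel gripper is mounted at the origin on a cart in front of the work surface, level with it; the furniture and walls round the work are solid. World frame = base frame: x ahead of the robot, y to its left, z up, the work surface at z = 0. Lengths are in m, angles in rad, forces in N, time in s.
With the tool pointing down it reaches from about 0.425 to 0.925 m from the base axis. Payload 6.8 kg.
Tool frame: the origin (TCP) lies at the very end of the fingers, on their centre line; the grasp point (between the pads) lies bot.hold_point_z behind it (bot.hold_point_z is the distance from the TCP to the grasp point, in m); x points along the fingers, z is the direction in which the jaws open and shut, and the axes are right-handed (so a half turn about x gives the same grasp; the last joint's range is limited). The gripper opens to 85 mm and grips with 20 to 120 N. Pads are 22 mm wide; open, the fingers measure 114 mm over their backs; the gripper's body (76 mm by 85 mm) begins 54 mm behind the grasp point. The pads swing forward as they close: fully open they stand 13 mm farther back than shut.
Start: joints at [-1.445, 0.477, 0.022, 1.555, -0.011, 1.109, -0.083], TCP at [0.156, 0.657, 0.195] pointing down, gripper open.
Joint ranges: [-2.96, 2.96], [-0.34, 2.1], [-1.41, 1.46], [0.24, 2.44], [-1.37, 4.51], [0.17, 1.92], [-2.96, 2.96]. Speed limits (rad/s): [2.39, 2.39, 3.14, 3.14, 3.14, 3.14, 3.14].

INTERFACE

Orientations are given as a unit quaternion [w, x, y, z].
In Python, from station import bot gives the robot as it stands.
- The arm moves only by the tool drive_tool, never from a script. Its arguments are lists of equal length, an entry for each row: "slide": the shift along the world's x, y, z in mm, a list of three; "turn": the turn, a rotation vector about the world's x, y, z in rad, a list of three; "gripper": the opening, from 0 (shut) to 1 (fully open). A call has 1 to 10 rows; each row is the pose to reach, as a shift and turn from the pose measured when the call began; what a row does not reach only later rows make up. A row lasts 1/10 s, in which the tool goes at most 50 mm and 8.59 degrees, less where a joint would pass 70% of its speed; a pose out of reach is approached as far as the arm can. A call with a gripper value outside its range is refused whole. The fingers move at their own pace and stop on an object; "squeeze" is the grip in N (left out, the last holds). Time passes only in rows, so rows that repeat a pose let the fingers close. It gives the time, the measured TCP pose, the force and the opening at its end, in the units of the state.
- bot.get_obs(): the state, without advancing time (a new reading comes with each control period).
- bot.read_camera(name): name is "side" or "top" or "wrist"; returns a dict with "color" (384x512x3 uint8, red, green, blue), "fovy" (degrees; the focal length in pixels is half the picture's height over the tangent of half this angle, whatever the lens; pixels are square), "cx", "cy" (the principal point, pixels), "R" (3x3) and "t" (3): a world point X has camera coordinates R X + t. Camera axes: x right, y down, z forward; pixel columns grow to the right and rows downward; lengths in m; the calibration is good to about 2 mm. A picture is of the moment at which its call begins. There is no depth.
- bot.hand_in(): hands the job in, once; it reports no verdict.
The state is a dict: "t": time; "q": joint angles; "joint_vel": joint speeds; "joint_torque": joint torques, N m; "eef_pos": TCP position; "tool_rot": TCP orientation; "contact_force": force on the tool from outside, world axes, zero at the start; "torque": the same for the moment, N m; "gripper_width": opening from 0.0 (shut) to 1.0 (fully open).
Only numpy, scipy, OpenCV 4.12 (cv2) and the standard library are available. Lean on these libraries where they do the work, as an engineer would, in place of code of your own. Each camera call takes 0.05 s, during which the arm holds its last target.

TASK

A machine key has jammed across the neck of the clear flask. Lay the flask on the tilted cradle of the emptying stand, neck down the slope against the front stops, without shaking the key out, and let go of it; then keep tapping one side of the flask briskly, so that the cradle gives sideways each time, until the key slips out into the catch bin. Leave the flask lying in the cradle and do not disturb the other things on the bench.

Things in the scene. Friction and masses are not known exactly. Their poses are not given: they have to be found in the camera images.
- flask_center (a point): centre of the body of the clear flat flask with red back end, lying on the bench. Body 110 mm along x, 50 wide along y, 44 high along z; this point is at its very middle. Its neck (33 mm long, 30 wide, 22 high, red collar) points along -x, flush with the underside, and ends 88 mm from this point. Rigid, about 0.16 kg; the sides may be gripped firmly.
- flask: the same flask, origin under the middle of its body (22 mm below the centre). Inside, the body is 44 mm wide and the neck 24 mm wide, with square shoulders at x = -52 mm; its floor is level right through to the mouth.
- key_center (a point): centre of a dark steel machine key, 30 mm long (its y), 10 wide (x), 8 high (z), 16 g, loose inside the flask: it lies across the inner end of the neck, against both shoulders, and blocks itself. Friction about 0.25, so it slides if the flask is jerked: carry it smoothly and level until it is tilted neck down.
- key: the same key, origin under its centre (4 mm below). Shifted some 3 to 4 mm sideways in the flask, one end leaves its shoulder; then it swings round and slides out of the tilted flask by itself.
- cradle_seat (a point): middle of the upper face of the green cradle plate, where the middle of the flask's underside belongs. x points up the slope (35 degrees, low end at the catch bin, toward the robot), y level across, z square off the plate. A seated flask has parallel axes, its centre 22 mm off the plate, neck down the slope. The plate is slippery: the flask slides down on to the front stops.
- stand: the grey-based emptying stand, fixed; origin under the cradle's middle, x from bin to back, z up. The cradle plate (128x66 mm) has 4 side posts (r 5 mm, 20 mm high) at x +-40, y +-32.5 mm of the seat, 2.5 mm play each side of the flask, whose sides are free between them, and 2 front stops at x -60.5, y +-23 mm, 25 mm high. Cheeks at y +-62 mm stay 6 mm below the plate's plane.
- cradle (a joint): sideways shift of the cradle (m, along the seat's y); springs (250 N/m, damped 15 N s/m, stops at +-0.014) bring it back to 0. A slow push carries flask and key along together; a quick tap (0.2 m/s or so) on the flask's side jolts it from under the key, which shifts 1 or 2 mm toward the tapped side; taps from one side add up, 2 to 6 are usual.
- bin_floor (a point): middle of the inner floor of the open grey catch bin (cork-lined floor) below the flask's mouth, part of the stand; inside 102 mm along x, 88 mm along y, walls 34 mm high above this floor.
- glue_bottle: white glue bottle with red cap and spout, 52 mm across, 142 mm tall, standing; origin under its centre
- insul_tape: roll of black insulating tape, 59 mm across, 19 mm high, lying flat; origin under its centre
- sanding_block: cork sanding block, 60x100x32 mm; origin under its centre
- glass_jar: glass jar with yellow lid, 56 mm across, 75 mm tall; origin under its centre

How it is judged:
By the outcome, as a careful person would: the job done as asked, in the order asked, and still so for the second after the job is handed in, with the robot touching nothing.
It also fails if it takes over 53 s, if anything falls off the work surface, if the arm or the gripper's body presses on something with over 40 N, if the wrist force passes 120 N, or if a joint passes its speed limit or range.

## Working session

There is one attempt and no reset: what is moved stays moved. The work goes in short steps, Python scripts to look and compute and a tool call to move; the robot and the scene stay as the last step left them, time stands still between calls to the robot, and variables do not carry over. Pictures are saved under pics/ and viewed, and the job is handed in when it is done.

Besides the shell and the picture viewer there is one more tool, called after "Request:" as name(argument=value, ...), one argument or row to a line, values as JSON. drive_tool: Moves the arm, as the interface text tells. Its arguments: {"type":"object","properties":{"slide":{"type":"array"},"turn":{"type":"array"},"gripper":{"type":"array"},"squeeze":{"type":"number"}},"required":["slide","turn","gripper"]}

```bash
ls; mkdir -p pics; python3 - <<'E'
from station import bot
import cv2,numpy as np
print(bot.get_obs(), bot.hold_point_z)
for n in ["side","top","wrist"]:
    c=bot.read_camera(n); cv2.imwrite(f"pics/{n}0.png",c["color"][:,:,::-1])
    print(n,c["fovy"],c["cx"],c["cy"],np.round(c["R"],4).tolist(),np.round(c["t"],4))
E
```

```text
pics
{'t': 0.0, 'q': array([-1.44511071,  0.47782151,  0.0223351 ,  1.55645189, -0.0115038 ,
        1.10931897, -0.08310096]), 'joint_vel': array([-0.00061814, -0.00036468, -0.00184908, -0.00024472, -0.00088828,
       -0.00069957, -0.0012329 ]), 'joint_torque': array([ 8.26536348e-05, -5.96450329e+01,  1.60799358e+00, -2.81199592e+01,
        1.24835011e-02,  9.56367032e-03,  4.13978611e-06]), 'eef_pos': array([0.156233  , 0.65598353, 0.19411116]), 'tool_rot': array([ 0.55440757, -0.43872716,  0.55538443,  0.43783428]), 'contact_force': array([ 0.38493565, -0.28878255, -0.39718649]), 'torque': array([-0.05585255, -0.03836074,  0.00897617]), 'gripper_width': 1.0035023582930709} 0.0187
side 51.11823991107031 247.55633149351445 188.714453204883 [[0.9447, -0.3275, 0.0133], [-0.1543, -0.48, -0.8636], [0.2892, 0.8138, -0.504]] [-0.5547  0.1983  0.8839]
top 49.851026939523976 253.4195175270479 184.01761439758454 [[0.0707, -0.9975, -0.0052], [-0.9752, -0.068, -0.2106], [0.2097, 0.0199, -0.9776]] [0.0295 0.6078 1.2359]
wrist 70.59032087171582 257.45231937011255 189.02540108415022 [[0.2319, 0.9727, -0.0032], [0.9288, -0.2204, 0.298], [0.2892, -0.0721, -0.9546]] [-0.6738 -0.0388  0.3814]
```

View pics/side0.png

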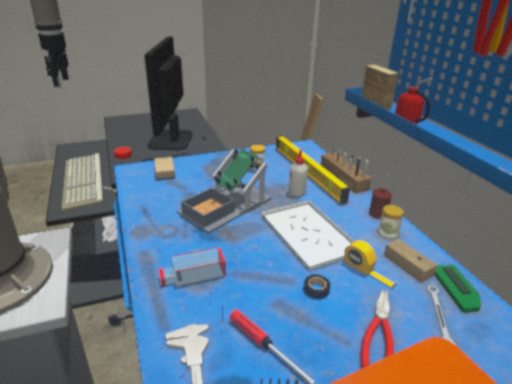

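View pics/top0.png

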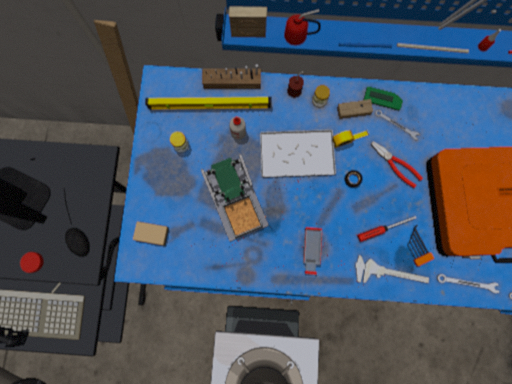

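View pics/wrist0.png

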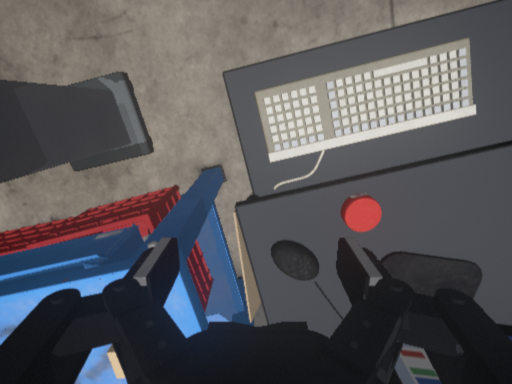

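```bash
cat > h.py <<'E'
import numpy as np,cv2
from station import bot
def cam(n):
    c=bot.read_camera(n); c["f"]=c["color"].shape[0]/2/np.tan(np.radians(c["fovy"])/2); return c
def ray(c,u,v):
    d=np.array([(u-c["cx"])/c["f"],(v-c["cy"])/c["f"],1.]); R=np.array(c["R"])
    return -R.T@c["t"], R.T@d
def onz(c,u,v,z):
    o,d=ray(c,u,v); return o+d*(z-o[2])/d[2]
def proj(c,X):
    p=np.array(c["R"])@np.array(X)+c["t"]; return c["f"]*p[0]/p[2]+c["cx"],c["f"]*p[1]/p[2]+c["cy"]
def tri(a,b):  # (c,u,v) pairs
    o1,d1=ray(*a);o2,d2=ray(*b)
    s=np.linalg.lstsq(np.c_[d1,-d2],o2-o1,rcond=None)[0]
    p,q=o1+d1*s[0],o2+d2*s[1]; return (p+q)/2,np.linalg.norm(p-q)
def crop(n,x0,y0,x1,y1,k,out,c=None):
    c=c or cam(n); im=c["color"][y0:y1,x0:x1,::-1]
    im=cv2.resize(im,None,fx=k,fy=k,interpolation=cv2.INTER_CUBIC); cv2.imwrite(out,im)
E
python3 - <<'E'
from h import *
crop("top",190,145,340,285,5,"pics/topc.png")
crop("side",150,135,300,295,5,"pics/sidec0.png")
im=cv2.imread("pics/sidec0.png"); cv2.imwrite("pics/sidec.png",im[:600])
E
python3 - <<'E'
from h import *
crop("side",150,240,240,300,8,"pics/sidef.png")
E
```

```text
(no output)
```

View pics/topc.png

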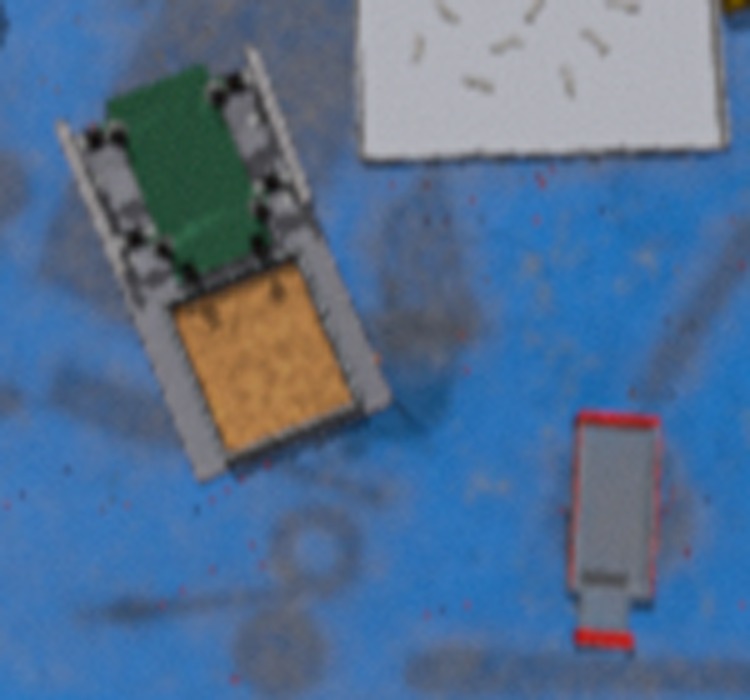

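View pics/sidec.png

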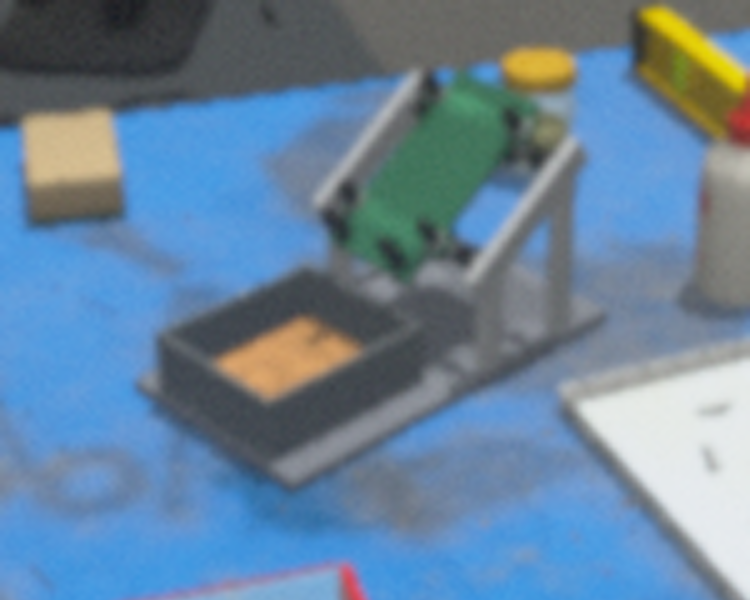

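View pics/sidef.png

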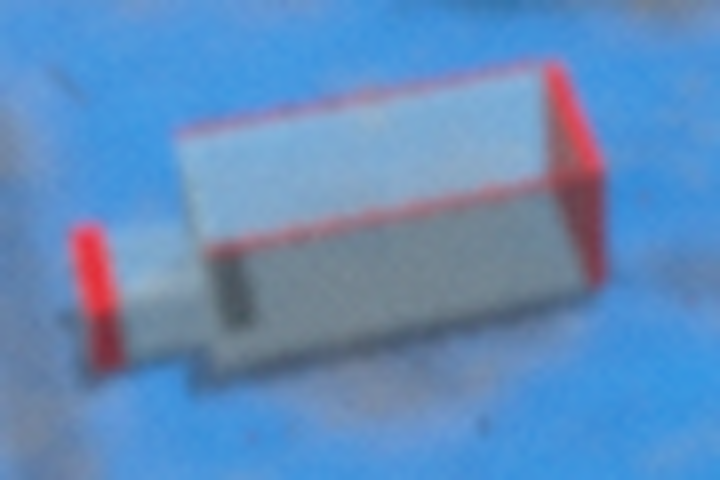

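```bash
python3 - <<'E'
from h import *
T=cam("top");S=cam("side")
def t(x,y):return (T,(x+.5)/5-.5+190,(y+.5)/5-.5+145)
def s(x,y):return (S,(x+.5)/5-.5+150,(y+.5)/5-.5+135)
def f(x,y):return (S,(x+.5)/8-.5+150,(y+.5)/8-.5+240)
P={}
for n,a,b in [("cheekR_hi",t(252,50),s(578,142)),("cheekL_hi",t(62,125),s(420,70)),
 ("cheekR_lo",t(310,198),s(472,280)),("cheekL_lo",t(138,302),s(318,202)),
 ("plate_hiL",t(107,102),s(462,72)),("plate_hiR",t(206,66),s(542,105)),
 ("plate_loL",t(180,278),s(345,225)),("plate_loR",t(262,238),s(405,278)),
 ("base_loL",t(203,480),s(142,383)),("base_loR",t(392,405),s(290,487)),
 ("binfl_loR",t(360,405),s(268,402)),("binfl_hiR",t(297,262),s(362,350)),
 ("fl_backL",t(580,413),f(548,62)),("fl_backR",t(660,417),f(600,170)),
 ("fl_frontL",t(570,597),f(178,130)),("fl_frontR",t(652,604),f(207,250)),
 ("colL",t(577,632),f(82,228)),("colR",t(633,636),f(112,310)),
 ("key",t(605,578),f(232,260))]:
    p,e=tri(a,b);P[n]=p;print(n,np.round(p*1000,1),round(e*1000,1))
print(np.round(onz(*t(203,480),0)*1e3),np.round(onz(*t(392,405),0)*1e3))
E
```

```text
cheekR_hi [679.  118.3 125.4] 1.6
cheekL_hi [622.6 228.8 128.7] 3.0
cheekR_lo [602.1  77.4  72.9] 1.3
cheekL_lo [535.5 177.2  79. ] 16.1
plate_hiL [638.1 201.8 136.8] 0.0
plate_hiR [665.2 144.  137.8] 1.7
plate_loL [548.9 153.6  75. ] 8.0
plate_loR [574.8 106.2  63.4] 2.1
base_loL [428.1 134.2   6.1] 2.4
base_loR [483.6  16.7   4.7] 0.3
binfl_loR [478.2  37.4  45.1] 1.5
binfl_hiR [554.9  85.6  35.9] 24.2
fl_backL [481.3 -99.9  43.9] 1.9
fl_backR [ 482.3 -149.8   44.1] 1.9
fl_frontL [371.8 -99.   45.8] 5.9
fl_frontR [ 370.9 -149.3   45.2] 5.4
colL [ 346.8 -106.3   24.5] 3.2
colR [ 348.2 -141.2   24.3] 0.5
key [ 383.  -123.4   16.8] 0.1
[427. 135.   0.] [484.  17.   0.]
```

```bash
cat >> h.py <<'E'
from scipy.spatial.transform import Rotation as Ro
def rot(): 
    q=bot.get_obs()["tool_rot"]; return Ro.from_quat([q[1],q[2],q[3],q[0]])
def target(xa,za):
    xa=np.array(xa,float);xa/=np.linalg.norm(xa);za=np.array(za,float);za-=xa*(xa@za);za/=np.linalg.norm(za)
    return Ro.from_matrix(np.c_[xa,np.cross(za,xa),za])
def turn(Rt): 
    return (Rt*rot().inv()).as_rotvec()
E
python3 - <<'E'
from h import *
print(rot().as_matrix().round(3))
print("to grasp:",turn(target([0,0,-1],[0.008,1,0])),turn(target([0,0,-1],[-0.008,-1,0])))
a=.445;s=np.radians(35)
h=np.array([np.cos(a),np.sin(a),0]);y=np.array([-np.sin(a),np.cos(a),0])
for sg in(1,-1): print(turn(target(h*np.sin(s)-np.array([0,0,np.cos(s)]),sg*y)))
E
```

```text
[[-0.    -0.973  0.232]
 [-0.     0.232  0.973]
 [-1.    -0.    -0.   ]]
to grasp: [ 2.55895275e-04 -1.67588386e-05  2.25837041e-01] [-2.45367135e-05 -3.74657765e-04 -2.91575559e+00]
[ 0.06584653 -0.61894326  0.65735049]
[ 0.78697651  0.08307792 -2.36662445]
```

Request:
drive_tool(
  slide=[
    [0, -10, 15],
    [15, -40, 35],
    [45, -80, 60],
    [80, -120, 80],
    [115, -160, 100],
    [150, -200, 110],
    [185, -240, 115],
    [220, -280, 120],
    [250, -320, 125],
    [275, -350, 125],
  ],
  turn=[
    [0, 0, 0],
    [0, 0, 0.05],
    [0, 0, 0.1],
    [0, 0, 0.15],
    [0, 0, 0.2],
    [0, 0, 0.25],
    [0, 0, 0.3],
    [0, 0, 0.35],
    [0, 0, 0.4],
    [0, 0, 0.45],
  ],
  gripper=[1, 1, 1, 1, 1, 1, 1, 1, 1, 1],
)

```text
t: 1.4
eef_pos: [0.4203, 0.3192, 0.3211]
tool_rot: [-0.444, 0.551, -0.442, -0.551]
contact_force: [0.4, 0.7, -0.3]
gripper_width: 1.005
```

Request:
drive_tool(
  slide=[
    [12, -25, 0],
    [25, -60, 0],
    [40, -95, 0],
    [55, -130, 0],
    [70, -160, 0],
    [85, -180, 0],
    [90, -190, 0],
    [90, -190, 0],
  ],
  turn=[
    [0, 0, 0.03],
    [0, 0, 0.06],
    [0, 0, 0.1],
    [0, 0, 0.14],
    [0, 0, 0.18],
    [0, 0, 0.2],
    [0, 0, 0.2],
    [0, 0, 0.2],
  ],
  gripper=[1, 1, 1, 1, 1, 1, 1, 1],
)

```text
t: 2.2
eef_pos: [0.5104, 0.1277, 0.3218]
tool_rot: [-0.388, 0.592, -0.385, -0.592]
contact_force: [0.4, 0.4, -0.1]
gripper_width: 1.0
```

```bash
python3 - <<'E'
from h import *
c=cam("wrist");cv2.imwrite("pics/w1.png",c["color"][:,:,::-1]);np.save("w1.npy",c,allow_pickle=True)
print(rot().as_matrix().round(3),bot.get_obs()["q"].round(3),-np.array(c["R"]).T@c["t"])
a=.445;s=np.radians(35)
h=np.array([np.cos(a),np.sin(a),0]);y=np.array([-np.sin(a),np.cos(a),0])
print(turn(target(h*np.sin(s)-np.array([0,0,np.cos(s)]),y)))
E
```

```text
[[ 0.001 -0.914 -0.405]
 [ 0.003 -0.405  0.914]
 [-1.    -0.002  0.002]] [-0.66   0.122  0.33   1.759 -0.044  1.265  1.669] [0.44008396 0.09721446 0.50089896]
[ 0.25222957 -0.55378544  0.02650292]
```

View pics/w1.png

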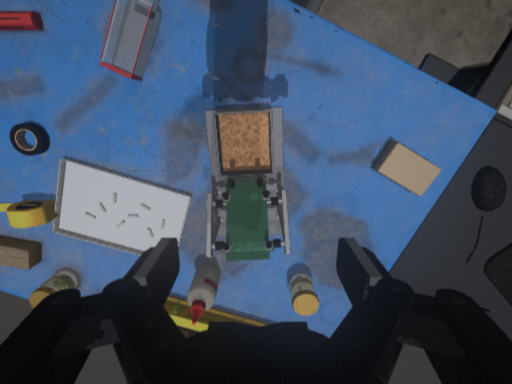

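Request:
drive_tool(
  slide=[
    [3, -1, -8],
    [6, -2, -18],
    [9, -3, -30],
    [12, -4, -42],
    [15, -5, -55],
    [18, -6, -70],
    [21, -8, -82],
    [24, -10, -94],
    [26, -10, -100],
    [26, -10, -100],
  ],
  turn=[
    [0.025, -0.055, 0.003],
    [0.05, -0.11, 0.005],
    [0.08, -0.17, 0.008],
    [0.11, -0.24, 0.011],
    [0.14, -0.31, 0.014],
    [0.17, -0.38, 0.017],
    [0.2, -0.45, 0.02],
    [0.23, -0.51, 0.024],
    [0.252, -0.554, 0.026],
    [0.252, -0.554, 0.026],
  ],
  gripper=[1, 1, 1, 1, 1, 1, 1, 1, 1, 1],
)

```text
t: 3.25
eef_pos: [0.5327, 0.1204, 0.2193]
tool_rot: [-0.539, 0.683, -0.181, -0.459]
contact_force: [-0.1, 0.8, -0.3]
gripper_width: 1.001
```

```bash
python3 - <<'E'
from h import *
c=cam("wrist");cv2.imwrite("pics/w2.png",c["color"][:,:,::-1]);np.save("w2.npy",c,allow_pickle=True)
print(rot().as_matrix().round(3),bot.get_obs()["q"].round(3),-np.array(c["R"]).T@c["t"])
c1=np.load("w1.npy",allow_pickle=True).item()
crop("",190,95,310,270,3.4,"pics/w1c.png",c1)
E
```

```text
[[ 0.515 -0.74  -0.432]
 [ 0.248 -0.353  0.902]
 [-0.82  -0.572  0.002]] [-0.67  -0.054  0.395  2.332 -0.309  0.271  2.02 ] [0.38400198 0.04978363 0.32340869]
```

View pics/w2.png

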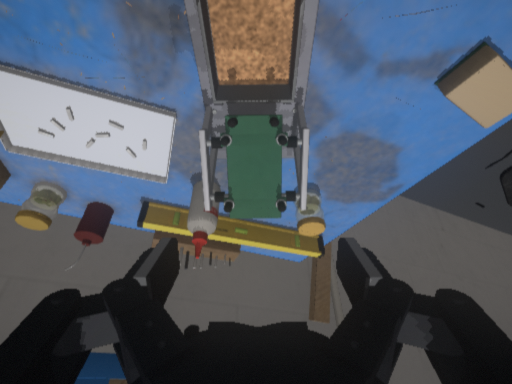

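View pics/w1c.png

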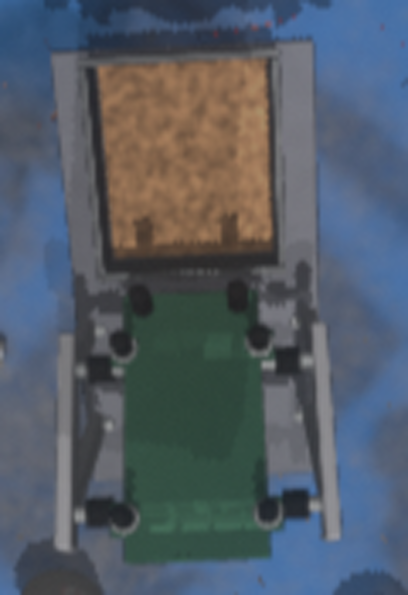

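```bash
python3 - <<'E'
from h import *
c1=np.load("w2.npy",allow_pickle=True).item()
crop("",190,85,320,230,4,"pics/w2c.png",c1)
E
```

```text
(no output)
```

View pics/w2c.png

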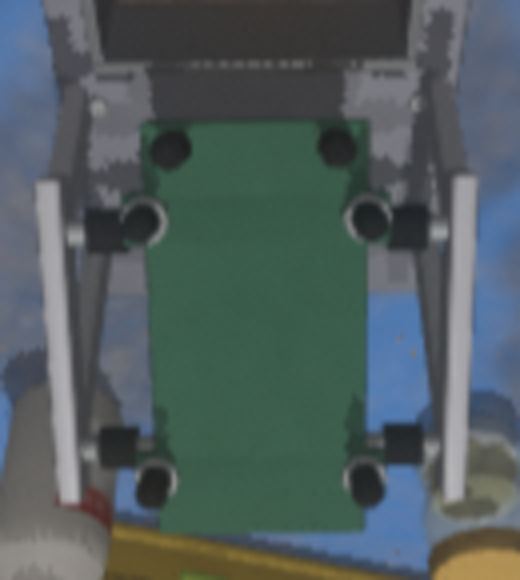

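```bash
cat > fit.py <<'E'
from h import *
w1=np.load("w1.npy",allow_pickle=True).item();w2=np.load("w2.npy",allow_pickle=True).item();T=cam("top")
a=lambda x,y:(w1,(x+.5)/3.4-.5+190,(y+.5)/3.4-.5+95)
b=lambda x,y:(w2,(x+.5)/4-.5+190,(y+.5)/4-.5+85)
t=lambda x,y:(T,(x+.5)/5-.5+190,(y+.5)/5-.5+145)
for n,p,q in [("hiR",a(123,562),b(162,532)),("hiL",a(270,556),b(366,532)),("loL",a(262,290),b(368,122)),("loR",a(127,290),b(142,122)),
  ("stopR",a(142,299),b(170,148)),("stopL",a(237,295),b(338,147)),("postRlo",a(123,345),b(143,220)),("postLlo",a(259,338),b(370,218)),
  ("postRhi",a(123,517),b(153,485)),("postLhi",a(269,511),b(366,485)),
  ("cheekRhi",a(65,548),b(70,500)),("cheekLhi",a(333,540),b(455,498)),("cheekRlo",a(67,338),b(48,183)),("cheekLlo",a(320,326),b(464,180))]:
    p,e=tri(p,q);print(n,np.round(p*1e3,1),round(e*1e3,1))
    
O=np.array([[64,-33,0],[64,33,0],[-64,33,0],[-64,-33,0],[-60.5,-23,25],[-60.5,23,25],[-40,-32.5,20],[-40,32.5,20],[40,-32.5,20],[40,32.5,20]])/1e3
def pnp(c,pts,idx):
    K=np.array([[c["f"],0,c["cx"]],[0,c["f"],c["cy"]],[0,0,1.]])
    I=np.array([p[1:] for p in pts]);ob=O[idx]
    ok,rv,tv=cv2.solvePnP(ob,I,K,None,flags=cv2.SOLVEPNP_SQPNP)
    rv,tv=cv2.solvePnPRefineLM(ob,I,K,None,rv,tv)
    r=cv2.projectPoints(ob,rv,tv,K,None)[0][:,0]-I
    R=cv2.Rodrigues(rv)[0];Rc=np.array(c["R"])
    W=Rc.T@R; p=Rc.T@(tv[:,0]-c["t"])
    print("seat",np.round(p*1e3,1),"yaw",np.arctan2(W[1,0],W[0,0]).round(4),"slope",np.degrees(np.arcsin(W[2,0])).round(2),"roll",np.degrees(np.arcsin(W[2,1])).round(2),"rms",np.sqrt((r**2).sum(1).mean()).round(2));
pnp(w2,[b(162,532),b(366,532),b(368,122),b(142,122),b(170,148),b(338,147),b(143,220),b(370,218),b(153,485),b(366,485)],list(range(10)))
pnp(w2,[b(162,532),b(366,532),b(368,122),b(142,122)],list(range(4)))
pnp(w1,[a(123,562),a(270,556),a(142,299),a(237,295),a(123,345),a(259,338),a(123,517),a(269,511)],[0,1,4,5,6,7,8,9])
E
python3 fit.py
```

```text
hiR [666.7 145.2 139. ] 1.9
hiL [636.9 203.5 140. ] 1.1
loL [545.  158.7  66.3] 2.4
loR [569.4  98.9  71.6] 0.9
stopR [568.1 107.1  80. ] 0.6
stopL [547.6 148.1  80.7] 0.7
postRlo [590.7 107.6  86.4] 0.2
postLlo [560.9 165.3  87.9] 0.7
postRhi [648.8 136.3 134.4] 0.4
postLhi [619.2 194.5 135.4] 0.1
cheekRhi [678.6 118.4 127.1] 0.7
cheekLhi [624.8 230.6 126.6] 1.5
cheekRlo [605.1  81.3  68.2] 0.1
cheekLlo [548.9 192.5  70. ] 0.8
seat [610.3 154.1  98.9] yaw 0.4605 slope 33.56 roll 0.6 rms 0.74
seat [609.2 153.4  99.1] yaw 0.466 slope 36.0 roll 1.43 rms 0.35
seat [615.3 154.2  87.9] yaw 0.4536 slope 23.4 roll -3.62 rms 0.91
```

```bash
python3 - <<'E'
from h import *
c=cam("side");np.save("s3.npy",c,allow_pickle=True)
crop("",205,140,275,200,9,"pics/s3.png",c)
c=cam("top");np.save("t3.npy",c,allow_pickle=True)
crop("",190,145,270,240,6,"pics/t3.png",c)
E
```

```text
(no output)
```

View pics/s3.png

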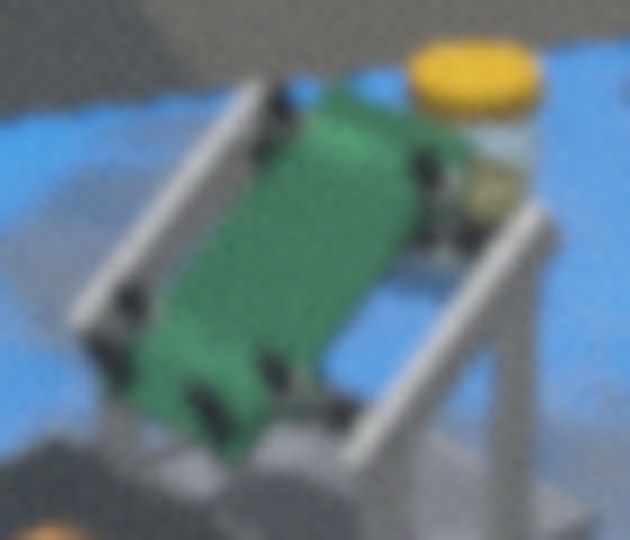

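View pics/t3.png

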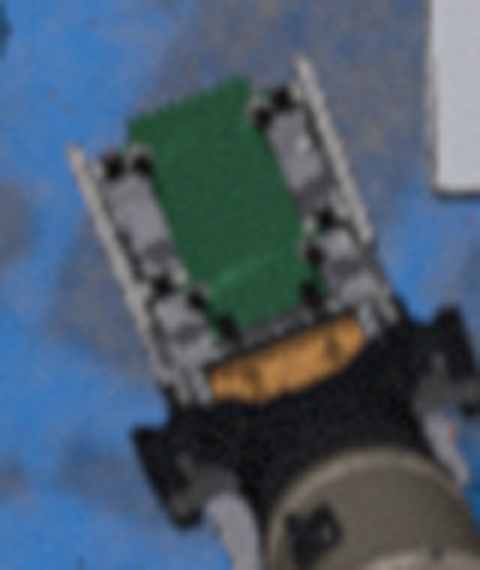

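```bash
cat > fit2.py <<'E'
from h import *
w2=np.load("w2.npy",allow_pickle=True).item();S=np.load("s3.npy",allow_pickle=True).item();T=np.load("t3.npy",allow_pickle=True).item()
b=lambda x,y:(w2,(x+.5)/4-.5+190,(y+.5)/4-.5+85)
s=lambda x,y:(S,(x+.5)/9-.5+205,(y+.5)/9-.5+140)
t=lambda x,y:(T,(x+.5)/6-.5+190,(y+.5)/6-.5+145)
P={}
for n,p,q in [("hiR",s(475,150),b(162,532)),("hiL",s(325,82),b(366,532)),("loR",s(235,460),b(142,122)),("loL",s(118,388),b(368,122)),
  ("stopR",s(200,385),b(168,146)),("postRlo",s(270,355),b(143,220)),("postRhi",s(428,155),b(153,485)),
  ("cheekRhi",s(540,205),b(70,500)),("cheekLhi",s(258,84),b(455,498)),("cheekRlo",s(350,460),b(48,183)),("cheekLlo",s(75,322),b(464,180)),
  ("T hiR",s(475,150),t(246,80)),("T hiL",s(325,82),t(130,124)),("T loR",s(235,460),t(320,300)),
  ("Tw hiR",t(246,80),b(162,532)),("Tw hiL",t(130,124),b(366,532)),
  ("Tw chRhi",t(302,62),b(70,500)),("Tw chLhi",t(75,150),b(455,498)),("Tw chRlo",t(368,240),b(48,183))]:
    p,e=tri(p,q);P[n]=p;print(n,np.round(p*1e3,1),round(e*1e3,1))
E
python3 fit2.py
```

```text
hiR [665.4 145.6 137.3] 3.7
hiL [635.1 203.1 139.3] 3.1
loR [572.3  99.3  66.6] 1.5
loL [550.7 160.5  60.9] 2.8
stopR [561.6 104.1  90.4] 2.5
postRlo [584.2 105.8  95.8] 2.7
postRhi [644.4 134.8 139.8] 3.7
cheekRhi [675.9 117.3 128.6] 0.8
cheekLhi [620.  228.  129.1] 1.8
cheekRlo [602.5  81.   70.9] 0.2
cheekLlo [546.9 190.8  71.5] 2.1
T hiR [664.5 145.  135.8] 0.0
T hiL [635.3 200.9 139. ] 3.1
T loR [570.4 102.1  64.2] 4.3
Tw hiR [663.  144.7 141.1] 0.3
Tw hiL [635.5 201.6 141.4] 2.9
Tw chRhi [678.2 118.  127.5] 0.2
Tw chLhi [623.7 229.3 127.7] 2.2
Tw chRlo [599.7  80.1  74.4] 1.1
```

```bash
python3 - <<'E'
from h import *
print(turn(target([0,0,-1],[0.008,1,0])), bot.get_obs()["eef_pos"]*1e3)
E
```

```text
[-0.1342391   0.60261497 -0.44002534] [536.58634088 120.97637621 222.92884599]
```

Request:
drive_tool(
  slide=[
    [-10, -10, 15],
    [-25, -35, 25],
    [-40, -65, 25],
    [-55, -95, 20],
    [-70, -125, 10],
    [-80, -155, -5],
    [-90, -185, -20],
    [-100, -215, -40],
    [-110, -235, -55],
    [-110, -245, -60],
  ],
  turn=[
    [-0.013, 0.06, -0.044],
    [-0.026, 0.12, -0.088],
    [-0.04, 0.18, -0.132],
    [-0.053, 0.24, -0.176],
    [-0.067, 0.3, -0.22],
    [-0.08, 0.36, -0.264],
    [-0.094, 0.42, -0.308],
    [-0.107, 0.48, -0.352],
    [-0.121, 0.54, -0.396],
    [-0.134, 0.603, -0.44],
  ],
  gripper=[1, 1, 1, 1, 1, 1, 1, 1, 1, 1],
)

```text
t: 4.45
eef_pos: [0.4253, -0.1259, 0.1626]
tool_rot: [0.502, -0.496, 0.505, 0.498]
contact_force: [-0.1, 0.4, -0.3]
gripper_width: 1.003
```

```bash
python3 - <<'E'
from h import *
c=cam("wrist");cv2.imwrite("pics/w4.png",c["color"][:,:,::-1]);np.save("w4.npy",c,allow_pickle=True)
print(turn(target([0,0,-1],[0.008,1,0])), bot.get_obs()["eef_pos"]*1e3,bot.get_obs()["q"].round(2))
E
```

```text
[ 0.00367856 -0.00505832  0.00477959] [ 428.26887246 -125.93183236  162.81793133] [-0.38  0.14  0.58  2.14 -0.09  0.89  1.81]
```

View pics/w4.png

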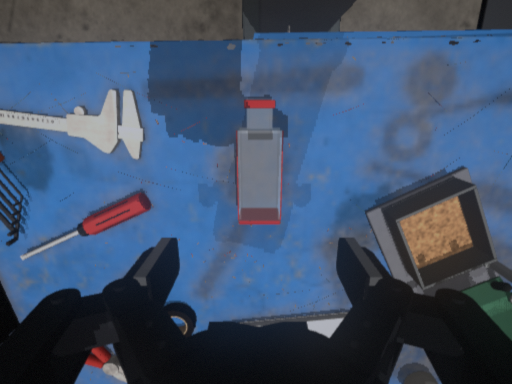

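```bash
python3 - <<'E'
from h import *
w=np.load("w4.npy",allow_pickle=True).item()
print(-np.array(w["R"]).T@w["t"])
for u,v,z in [(238,222.5,.044),(281.5,222.5,.044),(237,130,.044),(283,130,.044),(246.5,98.5,.022),(274.5,98.5,.022)]: print((onz(w,u,v,z)*1e3).round(1))
crop("",200,80,320,240,3.7,"pics/w4c.png",w)
E
```

```text
[ 0.34970696 -0.12418655  0.34219212]
[ 482.7 -150.1   44. ]
[483.3 -98.1  44. ]
[ 374.3 -147.5   44. ]
[374.9 -97.9  44. ]
[ 341.7 -137.4   22. ]
[ 342.1 -106.    22. ]
```

View pics/w4c.png

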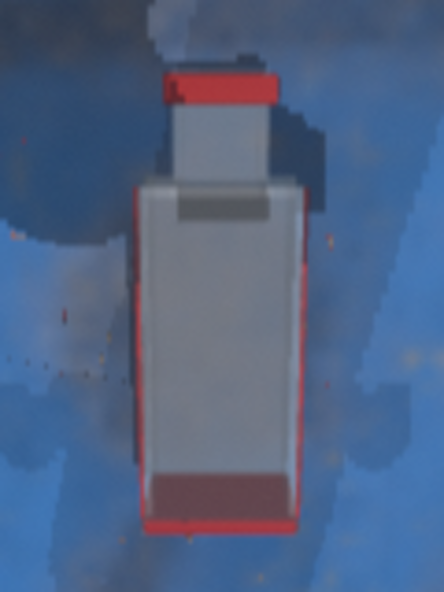

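Request:
drive_tool(
  slide=[
    [0, 0, -10],
    [0, 1, -30],
    [0, 1, -55],
    [0, 2, -80],
    [0, 2, -103],
    [0, 2, -123],
    [0, 2, -139],
    [0, 2, -150],
    [0, 2, -156],
    [0, 2, -156],
  ],
  turn=[
    [0, 0, 0],
    [0, 0, 0],
    [0.004, -0.005, 0.003],
    [0.004, -0.005, 0.003],
    [0.004, -0.005, 0.003],
    [0.004, -0.005, 0.003],
    [0.004, -0.005, 0.003],
    [0.004, -0.005, 0.003],
    [0.004, -0.005, 0.003],
    [0.004, -0.005, 0.003],
  ],
  gripper=[1, 1, 1, 1, 1, 1, 1, 1, 1, 1],
)

```text
t: 5.5
eef_pos: [0.4281, -0.1237, 0.0066]
tool_rot: [0.502, -0.497, 0.502, 0.498]
contact_force: [-0.7, -0.5, 0.4]
gripper_width: 1.001
```

```bash
python3 - <<'E'
from h import *
c=cam("wrist");cv2.imwrite("pics/w5.png",c["color"][:,:,::-1])
print(turn(target([0,0,-1],[0.0,1,0])), bot.get_obs()["eef_pos"]*1e3)
E
```

```text
[-0.0003824   0.00037409  0.00949146] [ 428.50129024 -123.84216654    7.01804356]
```

View pics/w5.png

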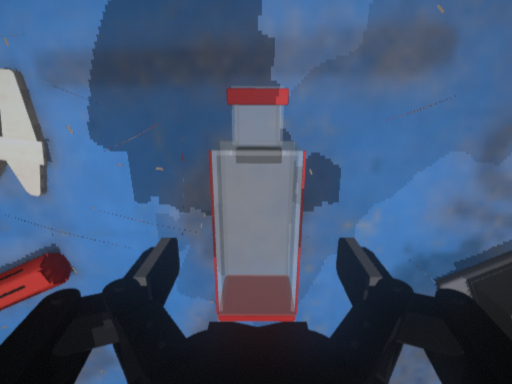

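Request:
drive_tool(
  slide=[
    [0, 0, 0],
    [0, 0, 0],
    [0, 0, 0],
    [0, 0, 0],
    [0, 0, 0],
    [0, 0, 0],
    [0, 0, 0],
    [0, 0, 0],
    [0, 0, 0],
    [0, 0, 0],
  ],
  turn=[
    [0, 0, 0],
    [0, 0, 0],
    [0, 0, 0],
    [0, 0, 0],
    [0, 0, 0],
    [0, 0, 0],
    [0, 0, 0],
    [0, 0, 0],
    [0, 0, 0],
    [0, 0, 0],
  ],
  gripper=[0.8, 0.7, 0.64, 0.62, 0.61, 0.6, 0.59, 0.58, 0.57, 0.55],
  squeeze=30,
)

```text
t: 6.55
eef_pos: [0.4284, -0.1238, 0.007]
tool_rot: [0.503, -0.498, 0.502, 0.498]
contact_force: [-0.3, 0.5, -0.5]
gripper_width: 0.548
```

Request:
drive_tool(
  slide=[
    [0, 0, 0],
    [0, 0, 0],
    [0, 0, 0],
    [0, 0, 0],
    [0, 0, 0],
  ],
  turn=[
    [0, 0, 0],
    [0, 0, 0],
    [0, 0, 0],
    [0, 0, 0],
    [0, 0, 0],
  ],
  gripper=[0.5, 0.4, 0.3, 0.2, 0.2],
  squeeze=40,
)

```text
t: 7.05
eef_pos: [0.43, -0.1245, 0.0081]
tool_rot: [0.503, -0.498, 0.502, 0.497]
contact_force: [-1.4, -1.0, 13.7]
gripper_width: 0.2
```

```bash
python3 - <<'E'
from h import *
c=cam("wrist");cv2.imwrite("pics/w6.png",c["color"][:,:,::-1])
print(bot.get_obs()["eef_pos"]*1e3)
a=.463;s=np.radians(35)
h=np.array([np.cos(a),np.sin(a),0]);y=np.array([-np.sin(a),np.cos(a),0])
print(turn(target([0,0,-1],y)))
E
```

```text
[ 429.93170703 -124.44918935    8.06429034]
[-0.00083834  0.00298648  0.47307623]
```

View pics/w6.png

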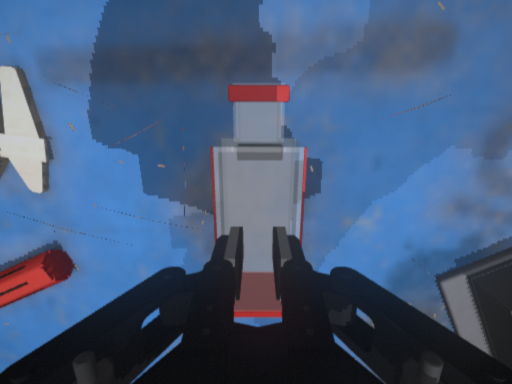

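```bash
python3 - <<'E'
from h import *
c=cam("side")
crop("",140,170,260,300,4.5,"pics/s6.png",c)
print(proj(c,bot.get_obs()["eef_pos"]))
E
```

```text
(np.float64(199.69756656775272), np.float64(270.8602278790039))
```

View pics/s6.png

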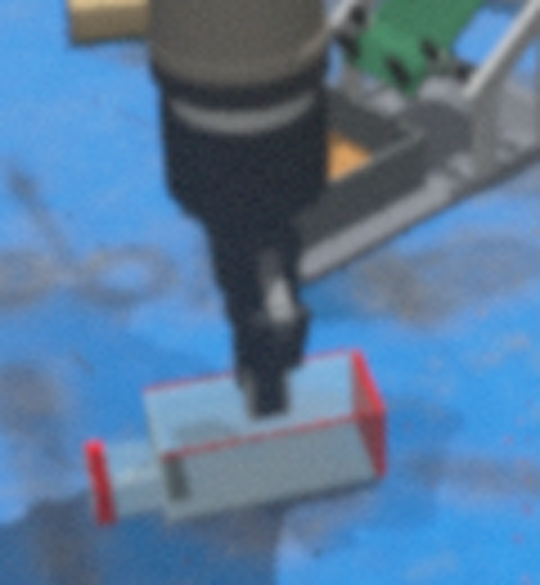

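```bash
python3 - <<'E'
from h import *
c=cam("side")
for z in (.0,.044,.05): print(onz(c,268/4.5+140,412/4.5+170,z)*1e3)
crop("top",270,215,350,295,7,"pics/t6.png")
E
```

```text
[438.71329132 -84.10003088   0.        ]
[ 428.86122726 -134.98352903   44.        ]
[ 427.51776398 -141.92218787   50.        ]
```

View pics/t6.png

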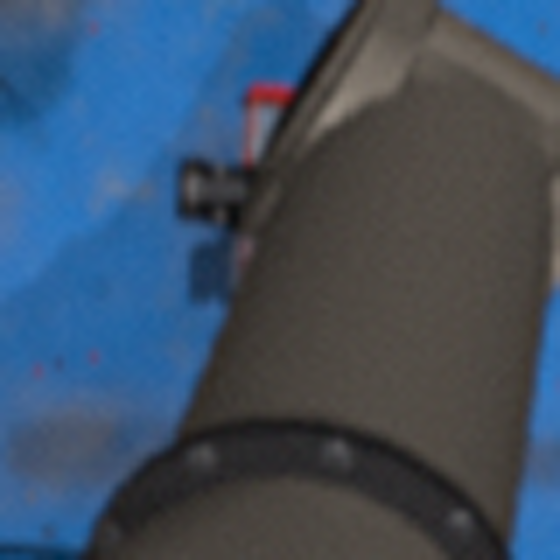

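Request:
drive_tool(
  slide=[
    [0, 0, 4],
    [0, 0, 10],
    [0, 0, 20],
    [0, 0, 25],
    [0, 0, 25],
    [0, 0, 25],
    [0, 0, 25],
    [0, 0, 25],
    [0, 0, 25],
    [0, 0, 25],
  ],
  turn=[
    [0, 0, 0],
    [0, 0, 0],
    [0, 0, 0],
    [0, 0, 0],
    [0, 0, 0],
    [0, 0, 0],
    [0, 0, 0],
    [0, 0, 0],
    [0, 0, 0],
    [0, 0, 0],
  ],
  gripper=[0.2, 0.2, 0.2, 0.5, 1, 1, 1, 1, 1, 1],
)

```text
t: 8.25
eef_pos: [0.4298, -0.1245, 0.0329]
tool_rot: [0.503, -0.498, 0.502, 0.497]
contact_force: [0.5, -1.2, 1.3]
gripper_width: 1.0
```

```bash
python3 - <<'E'
from h import *
c=cam("wrist");crop("",100,80,400,300,2.6,"pics/w7.png",c)
c=cam("side");crop("",140,170,260,300,4.5,"pics/s7.png",c)
print(bot.get_obs()["eef_pos"]*1e3)
E
```

```text
[ 429.86665432 -124.48857667   32.9838768 ]
```

View pics/w7.png

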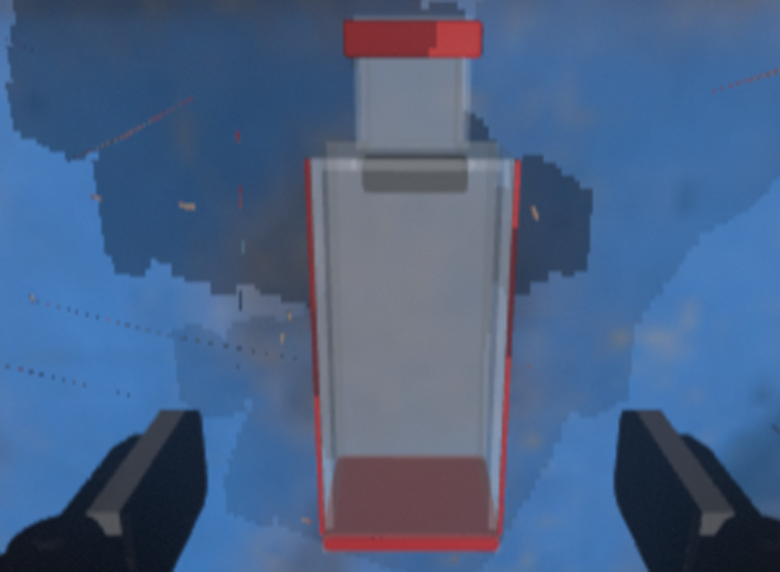

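View pics/s7.png

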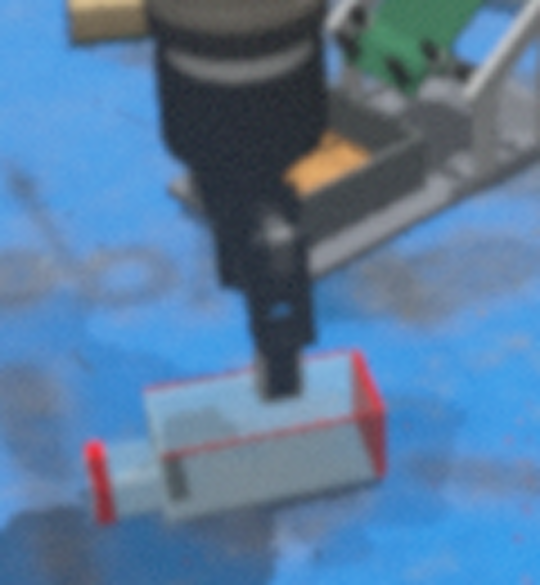

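Request:
drive_tool(
  slide=[
    [-1, 0, -6],
    [-1, 0, -15],
    [-1, 0, -25],
    [-1, 0, -35],
    [-1, 0, -45],
    [-1, 0, -52],
    [-1, 0, -57],
    [-1, 0, -60],
    [-1, 0, -60],
  ],
  turn=[
    [0, 0, 0],
    [0, 0, 0],
    [0, 0, 0],
    [0, 0, 0],
    [0, 0, 0],
    [0, 0, 0],
    [0, 0, 0],
    [0, 0, 0],
    [0, 0, 0],
  ],
  gripper=[1, 1, 1, 1, 1, 1, 1, 1, 1],
)

```text
t: 9.25
eef_pos: [0.4287, -0.1245, -0.0273]
tool_rot: [0.503, -0.498, 0.502, 0.497]
contact_force: [0.2, 0.4, -0.7]
gripper_width: 1.003
```

```bash
python3 - <<'E'
from h import *
c=cam("wrist");crop("",100,80,400,300,2.6,"pics/w8.png",c)
c=cam("side");crop("",140,170,260,300,4.5,"pics/s8.png",c)
o=bot.get_obs();print(o["eef_pos"]*1e3,o["contact_force"],o["q"].round(2))
E
```

```text
[ 429.03144195 -124.58472018  -26.85688731] [0.33063906 0.00640535 0.7034181 ] [-0.15  0.51  0.36  2.26 -0.43  0.43  2.12]
```

View pics/s8.png

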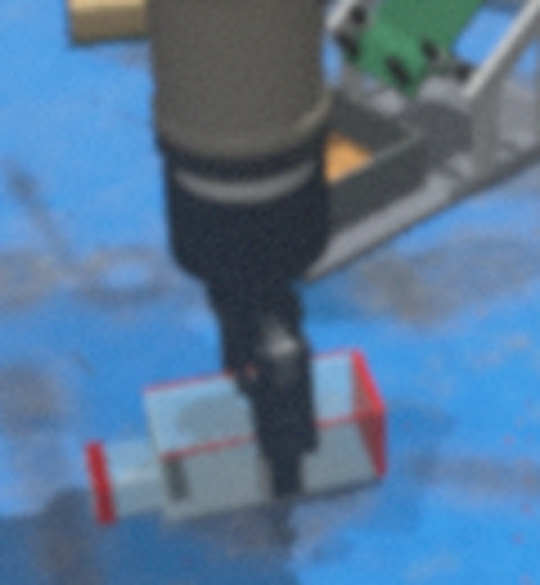

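View pics/w8.png

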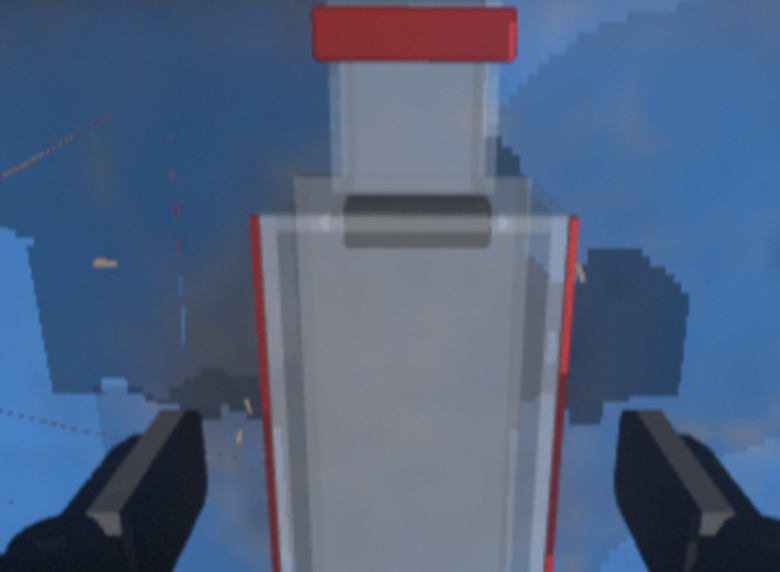

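Request:
drive_tool(
  slide=[
    [-1, 0, -3],
    [-1, 0, -5],
    [-1, 0, -5],
    [-1, 0, -5],
    [-1, 0, -5],
    [-1, 0, -5],
    [-1, 0, -5],
    [-1, 0, -5],
    [-1, 0, -5],
    [-1, 0, -5],
  ],
  turn=[
    [0, 0, 0],
    [0, 0, 0],
    [0, 0, 0],
    [0, 0, 0],
    [0, 0, 0],
    [0, 0, 0],
    [0, 0, 0],
    [0, 0, 0],
    [0, 0, 0],
    [0, 0, 0],
  ],
  gripper=[1, 0.8, 0.7, 0.65, 0.63, 0.62, 0.61, 0.6, 0.59, 0.58],
  squeeze=30,
)

```text
t: 10.35
eef_pos: [0.4281, -0.1244, -0.0318]
tool_rot: [0.503, -0.498, 0.502, 0.497]
contact_force: [-0.0, 0.2, 2.7]
gripper_width: 0.585
```

Request:
drive_tool(
  slide=[
    [0, 0, 0],
    [0, 0, 0],
    [0, 0, 0],
  ],
  turn=[
    [0, 0, 0],
    [0, 0, 0],
    [0, 0, 0],
  ],
  gripper=[0.55, 0.5, 0.45],
  squeeze=40,
)

```text
t: 10.65
eef_pos: [0.4281, -0.1243, -0.0317]
tool_rot: [0.503, -0.498, 0.502, 0.497]
contact_force: [-1.3, 0.9, 4.2]
gripper_width: 0.581
```

```bash
python3 - <<'E'
from h import *
c=cam("wrist");crop("",100,80,400,300,2.6,"pics/w9.png",c)
c=cam("side");crop("",140,170,260,300,4.5,"pics/s9.png",c)
o=bot.get_obs();print(o["eef_pos"]*1e3,o["contact_force"],o["gripper_width"])
E
```

```text
[ 428.09015633 -124.38680571  -31.6994974 ] [-0.77994364  0.73506756  3.75896961] 0.580295874163687
```

View pics/s9.png

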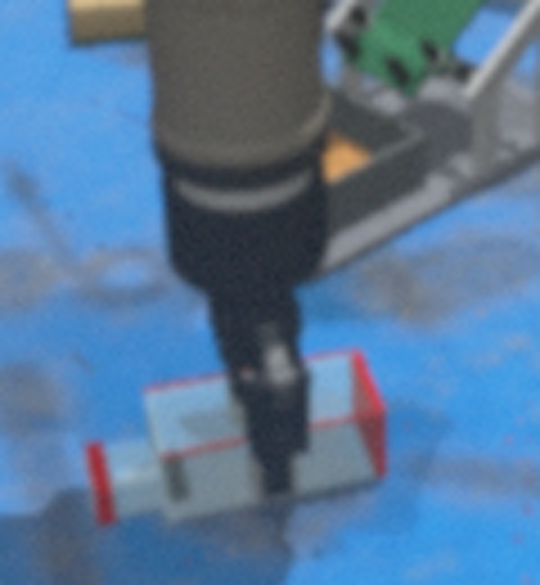

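View pics/w9.png

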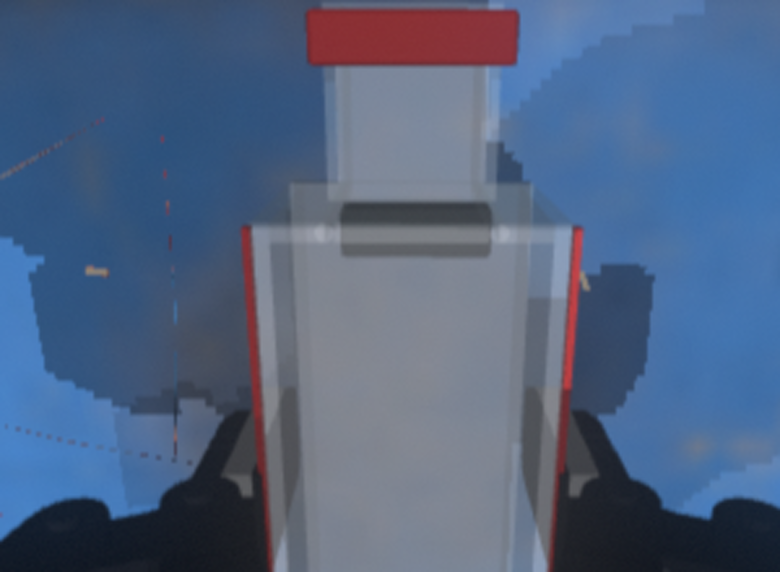

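Request:
drive_tool(
  slide=[
    [0, 0, 3],
    [0, 0, 12],
    [0, 0, 28],
    [0, 0, 50],
    [0, 0, 76],
    [0, 0, 102],
    [0, 0, 126],
    [0, 0, 144],
    [0, 0, 155],
    [0, 0, 160],
  ],
  turn=[
    [0, 0, 0],
    [0, 0, 0],
    [0, 0, 0],
    [0, 0, 0],
    [0, 0, 0],
    [0, 0, 0],
    [0, 0, 0],
    [0, 0, 0],
    [0, 0, 0],
    [0, 0, 0],
  ],
  gripper=[0.45, 0.45, 0.45, 0.45, 0.45, 0.45, 0.45, 0.45, 0.45, 0.45],
)

```text
t: 11.75
eef_pos: [0.4283, -0.1243, 0.1293]
tool_rot: [0.504, -0.498, 0.501, 0.496]
contact_force: [0.1, 1.2, -2.6]
gripper_width: 0.577
```

```bash
python3 - <<'E'
from h import *
c=cam("wrist");crop("",100,80,400,300,2.6,"pics/w10.png",c)
a=.463
y=np.array([-np.sin(a),np.cos(a),0])
o=bot.get_obs();print(o["eef_pos"]*1e3,o["contact_force"],o["gripper_width"],o["q"].round(2),turn(target([0,0,-1],y)))
E
```

```text
[ 428.422752   -124.33666045  129.28053506] [ 0.59670041  0.26072759 -1.05281243] 0.5786195154535152 [-0.38  0.2   0.59  2.18 -0.16  0.8   1.88] [-0.00183523  0.00443916  0.47321325]
```

View pics/w10.png

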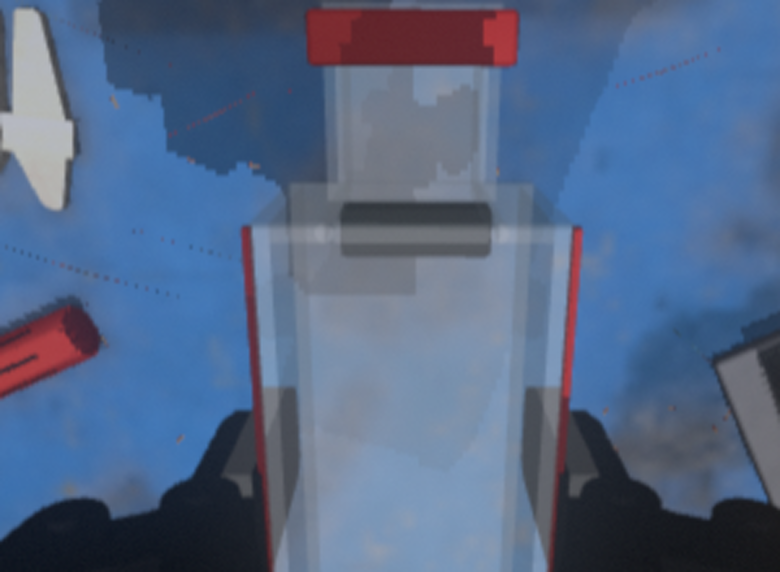

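Request:
drive_tool(
  slide=[
    [1, 2, 0],
    [6, 10, 1],
    [13, 24, 2],
    [23, 42, 3],
    [35, 63, 4],
    [47, 85, 5],
    [57, 104, 6],
    [64, 117, 6],
    [68, 125, 6],
    [70, 128, 6],
  ],
  turn=[
    [0, 0, 0.005],
    [0, 0, 0.022],
    [0, 0, 0.045],
    [0, 0, 0.08],
    [0, 0, 0.12],
    [0, 0, 0.16],
    [0, 0, 0.193],
    [0, 0, 0.216],
    [0, 0, 0.23],
    [0, 0, 0.236],
  ],
  gripper=[0.45, 0.45, 0.45, 0.45, 0.45, 0.45, 0.45, 0.45, 0.45, 0.45],
)

```text
t: 12.8
eef_pos: [0.4987, 0.0044, 0.1351]
tool_rot: [-0.441, 0.554, -0.439, -0.553]
contact_force: [-0.7, 0.8, -2.2]
gripper_width: 0.585
```

Request:
drive_tool(
  slide=[
    [0, 0, 0],
    [2, 3, 0],
    [6, 11, 1],
    [13, 25, 1],
    [23, 43, 1],
    [35, 64, 2],
    [47, 86, 2],
    [57, 105, 2],
    [64, 118, 2],
    [68, 126, 2],
  ],
  turn=[
    [0, 0, 0],
    [0, 0, 0.005],
    [0, 0, 0.022],
    [0, 0, 0.045],
    [0, 0, 0.08],
    [0, 0, 0.12],
    [0, 0, 0.16],
    [0, 0, 0.193],
    [0, 0, 0.216],
    [0, 0, 0.23],
  ],
  gripper=[0.45, 0.45, 0.45, 0.45, 0.45, 0.45, 0.45, 0.45, 0.45, 0.45],
)

```text
t: 13.8
eef_pos: [0.5672, 0.1329, 0.1368]
tool_rot: [-0.374, 0.602, -0.371, -0.601]
contact_force: [-0.4, -0.8, -1.7]
gripper_width: 0.578
```

```bash
python3 - <<'E'
from h import *
c=cam("wrist");crop("",100,80,400,300,2.6,"pics/w11.png",c)
a=.463;s=np.radians(35)
h=np.array([np.cos(a),np.sin(a),0]);y=np.array([-np.sin(a),np.cos(a),0])
o=bot.get_obs();print(o["eef_pos"]*1e3,o["contact_force"],o["q"].round(2),turn(target(h*np.sin(s)-np.array([0,0,np.cos(s)]),y)))
E
```

```text
[567.52884899 133.56682926 136.85138333] [ 0.86613368  1.33988915 -3.0626585 ] [-0.62  0.4   0.37  1.86 -0.18  0.91  1.86] [ 0.26937394 -0.54278816  0.00061794]
```

View pics/w11.png

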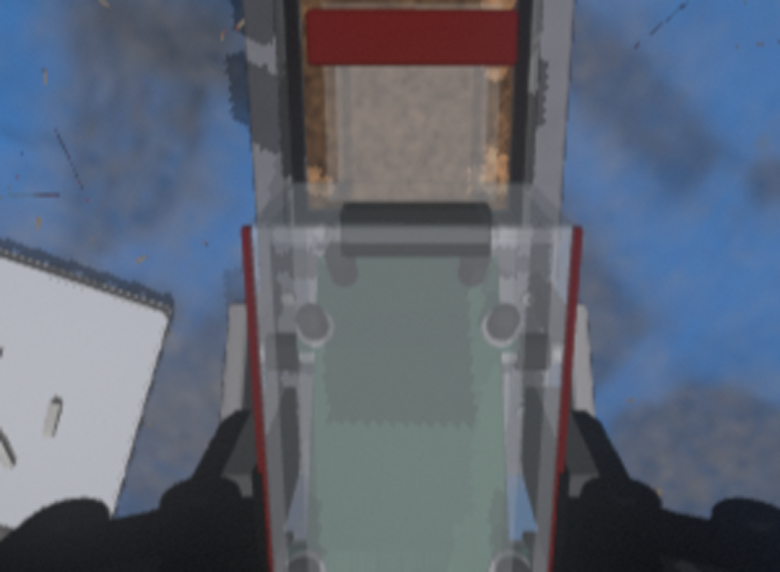

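Request:
drive_tool(
  slide=[
    [0, 0, 0],
    [2, 1, 0],
    [3, 2, 1],
    [6, 3, 2],
    [8, 4, 2],
    [11, 5, 3],
    [14, 6, 3],
    [15, 7, 4],
    [16, 8, 4],
    [17, 8, 4],
  ],
  turn=[
    [0.007, -0.014, 0],
    [0.024, -0.049, 0],
    [0.051, -0.103, 0],
    [0.09, -0.181, 0],
    [0.135, -0.271, 0],
    [0.179, -0.362, 0],
    [0.218, -0.44, 0],
    [0.245, -0.494, 0],
    [0.262, -0.529, 0],
    [0.269, -0.543, 0],
  ],
  gripper=[0.45, 0.45, 0.45, 0.45, 0.45, 0.45, 0.45, 0.45, 0.45, 0.45],
)

```text
t: 14.85
eef_pos: [0.5824, 0.1397, 0.1426]
tool_rot: [-0.533, 0.682, -0.181, -0.467]
contact_force: [0.1, 0.7, -1.5]
gripper_width: 0.579
```

```bash
cat > look.py <<'E'
from h import *
import sys
n=sys.argv[1]
c=cam("wrist");np.save(f"w{n}.npy",c,allow_pickle=True);crop("",100,80,400,300,2.6,f"pics/w{n}.png",c)
c=cam("side");np.save(f"s{n}.npy",c,allow_pickle=True);crop("",175,110,285,210,6,f"pics/s{n}.png",c)
a=.463;s=np.radians(35)
h=np.array([np.cos(a),np.sin(a),0]);y=np.array([-np.sin(a),np.cos(a),0])
A=h*np.sin(s)-np.array([0,0,np.cos(s)]); xs=h*np.cos(s)+np.array([0,0,np.sin(s)])
o=bot.get_obs();print("t",o["t"],o["eef_pos"]*1e3,o["contact_force"],o["q"].round(2),"turn",turn(target(A,y)))
d=o["eef_pos"]-np.array([.607,.1525,.100]); print("seat frame x,y,z mm of TCP",(np.array([d@xs,d@y,-d@A])*1e3).round(1))
E
python3 look.py 12
```

```text
t 14.95 [582.74252798 140.24144965 142.89974294] [ 0.14660382 -0.14139685 -2.40412258] [-0.48  0.2   0.23  2.29 -1.15  0.17  2.86] turn [ 0.00487239 -0.01908551  0.00203412]
seat frame x,y,z mm of TCP [ 2.3 -0.1 50.7]
```

View pics/w12.png

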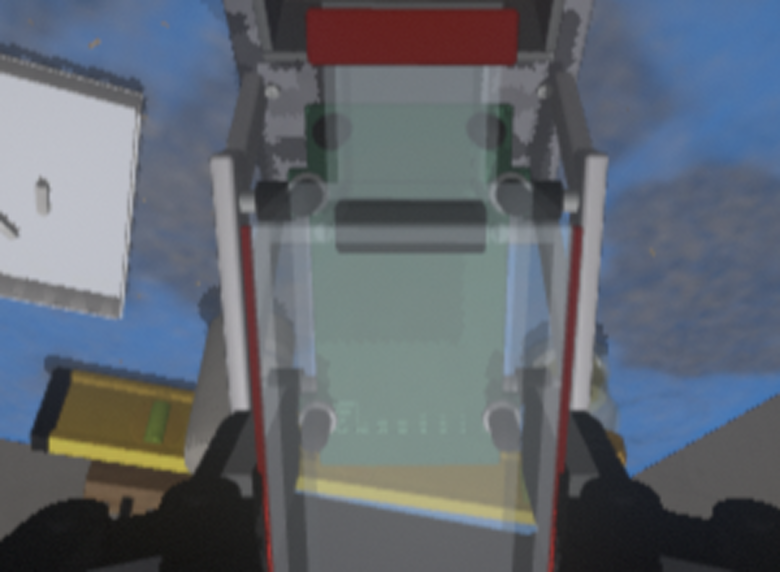

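View pics/s12.png

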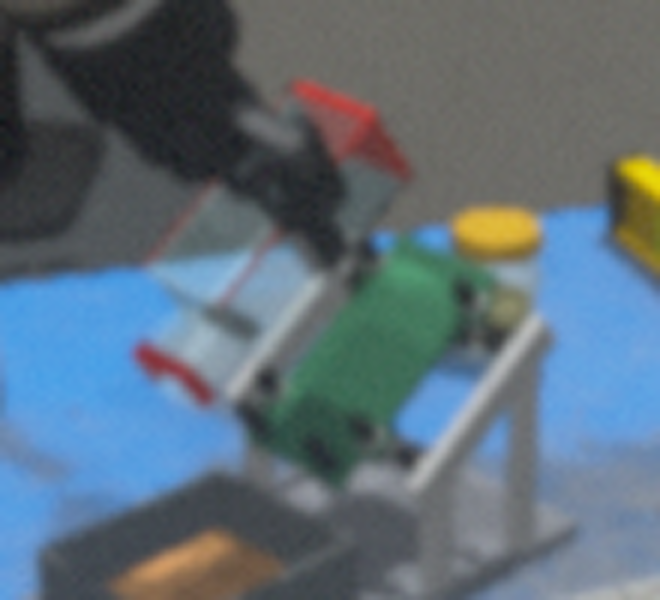

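Request:
drive_tool(
  slide=[
    [1, 0, -1],
    [2, 1, -3],
    [5, 2, -7],
    [8, 4, -12],
    [11, 6, -18],
    [14, 7, -23],
    [17, 8, -28],
    [19, 9, -31],
    [21, 10, -33],
    [21, 10, -33],
  ],
  turn=[
    [0, 0, 0],
    [0, 0, 0],
    [0, -0.003, 0],
    [0.001, -0.006, 0],
    [0.002, -0.009, 0],
    [0.003, -0.012, 0],
    [0.004, -0.015, 0],
    [0.005, -0.018, 0],
    [0.005, -0.019, 0],
    [0.005, -0.019, 0],
  ],
  gripper=[0.45, 0.45, 0.45, 0.45, 0.45, 0.45, 0.45, 0.45, 0.45, 0.45],
)

```text
t: 15.95
eef_pos: [0.6075, 0.1503, 0.1251]
tool_rot: [-0.531, 0.68, -0.183, -0.47]
contact_force: [-0.1, -0.2, -2.5]
gripper_width: 0.584
```

```bash
python3 look.py 13
```

```text
t 16.05 [607.1630741  150.22096777 125.13438442] [ 0.60359718 -0.19061881 -2.42208702] [-0.45  0.28  0.2   2.24 -1.26  0.17  2.96] turn [ 0.00620753 -0.02789545  0.00067604]
seat frame x,y,z mm of TCP [13.7 -2.1 21.1]
```

View pics/w13.png

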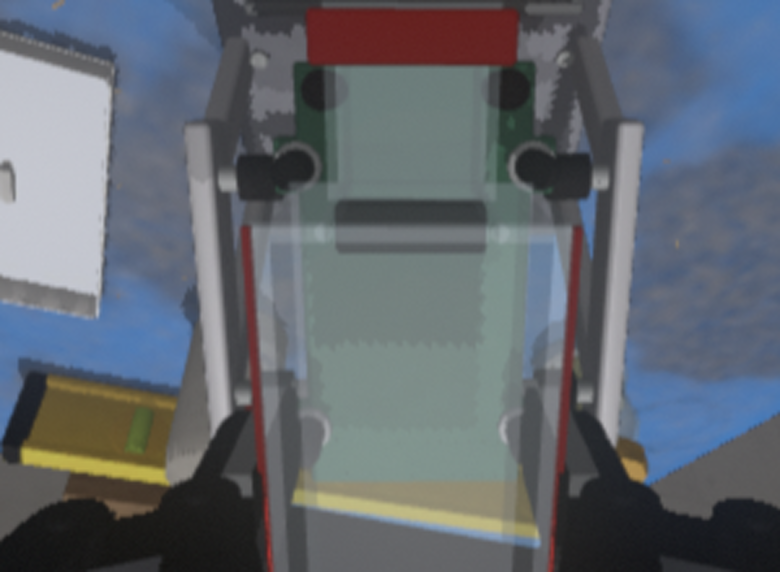

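View pics/s13.png

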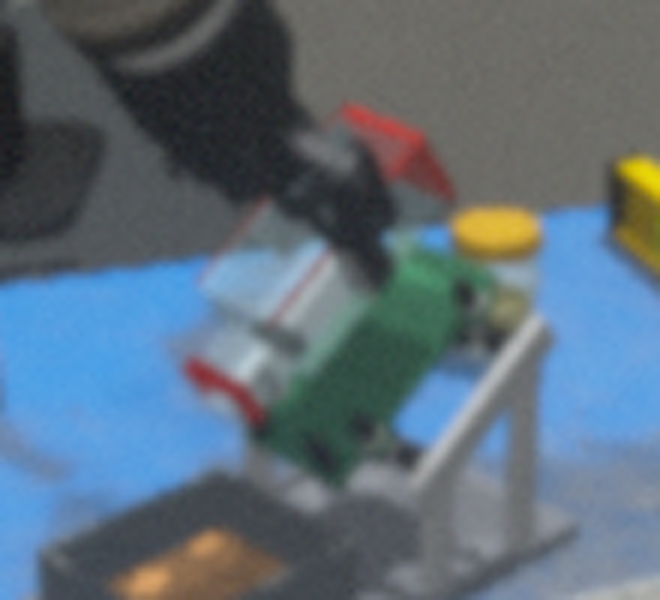

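```bash
cat > fk.py <<'E'
import numpy as np
from scipy.spatial.transform import Rotation as Ro
from scipy.optimize import least_squares
from itertools import product
D=[([-1.44511071,0.47782151,0.0223351,1.55645189,-0.0115038,1.10931897,-0.08310096],[156.2,656,194.1]),
([-0.66,0.122,0.33,1.759,-0.044,1.265,1.669],[510.4,127.7,321.8]),
([-0.67,-0.054,0.395,2.332,-0.309,0.271,2.02],[536.6,121,222.9]),
([-.38,.14,.58,2.14,-.09,.89,1.81],[428.3,-125.9,162.8]),
([-.15,.51,.36,2.26,-.43,.43,2.12],[429,-124.6,-26.9]),
([-.38,.2,.59,2.18,-.16,.8,1.88],[428.4,-124.3,129.3]),
([-.62,.4,.37,1.86,-.18,.91,1.86],[567.5,133.6,136.9]),
([-.48,.2,.23,2.29,-1.15,.17,2.86],[582.7,140.2,142.9]),
([-.45,.28,.20,2.24,-1.26,.17,2.96],[607.2,150.2,125.1])]
def fk(q,p,s):
    hs,L1,e1,L2,e2,L3,o6,b,off=p
    R=Ro.identity();X=np.array([0,0,hs])
    Z=lambda a:Ro.from_euler('z',a);Y=lambda a:Ro.from_euler('y',a)
    R=Z(s[0]*q[0]+off);X=X+R.apply([b,0,0])
    R=R*Y(q[1])*Z(s[1]*q[2]);X=X+R.apply([e1,0,L1])
    R=R*Y(q[3]);X=X+R.apply([e2,0,L2])
    R=R*Z(s[2]*q[4])*Y(q[5]);X=X+R.apply([o6,0,L3])
    R=R*Z(s[3]*q[6])
    return X,R
p0=np.array([.3,.4,0,.4,0,.3,0,0,0.])
if __name__=="__main__":
  for s in product([-1,1],repeat=4):
    if s[3]==1: continue
    f=lambda p:np.r_[np.concatenate([(fk(np.array(q),p,s)[0]-np.array(x)/1e3) for q,x in D]),1e-3*(p-p0)]
    r=least_squares(f,p0)
    print(s,np.sqrt((r.fun[:-9]**2).mean())*1e3,r.x.round(3))
E
python3 fk.py
```

```text
(-1, -1, -1, -1) 4.343535531713841 [ 0.3    0.518  0.031  0.472 -0.007  0.348  0.001 -0.015 -0.096]
(-1, -1, 1, -1) 16.873632835420047 [ 0.227  0.497 -0.058  0.428 -0.045  0.341 -0.061  0.037 -0.04 ]
(-1, 1, -1, -1) 67.98889820802249 [ 0.103  0.437 -0.306  0.283  0.039  0.237  0.061  0.563 -0.396]
(-1, 1, 1, -1) 61.32291056217217 [ 0.209  0.641 -0.476  0.386  0.101  0.48  -0.02   0.504 -0.26 ]
(1, -1, -1, -1) 108.8636745597864 [ 0.931  1.236 -0.527  1.178  0.435  1.107 -0.519 -0.933  2.382]
(1, -1, 1, -1) 112.4701049969364 [ 0.813  1.067  0.225  1.086  0.535  0.565  0.25  -0.668  2.235]
(1, 1, -1, -1) 170.75932801037285 [-0.154 -0.908  1.446 -0.37  -0.783 -0.794  0.5   -0.82  -0.94 ]
(1, 1, 1, -1) 170.14642982649224 [ 0.664  0.885 -0.541  0.699  0.688  0.524  0.427  0.604  1.834]
```

```bash
cat > ik.py <<'E'
from fk import *
s=(-1,-1,-1,-1)
f=lambda p:np.r_[np.concatenate([(fk(np.array(q),p,s)[0]-np.array(x)/1e3) for q,x in D]),1e-3*(p-p0)]
P=least_squares(f,p0).x
lo=np.array([-2.96,-.34,-1.41,.24,-1.37,.17,-2.96]);hi=np.array([2.96,2.1,1.46,2.44,4.51,1.92,2.96])
def qr(q):return Ro.from_quat([q[1],q[2],q[3],q[0]])
# tool: model end R: z along tool; find const C: Rtool = R*C
for sg in (-1,1):
    Cs=[]
    for q,t in [(D[0][0],[.5544,-.4387,.5554,.4378]),(D[7][0],[-.533,.682,-.181,-.467]),(D[6][0],[-.374,.602,-.371,-.601]),(D[4][0],[.503,-.498,.502,.497])]:
        X,R=fk(np.array(q),P,(-1,-1,-1,sg)); C=R.inv()*qr(t); Cs.append(C)
    sp=[(Cs[0].inv()*c).magnitude().round(3) for c in Cs]; print(sg,sp)
    if max(sp)<.1: S=(-1,-1,-1,sg); C0=Ro.concatenate(Cs).mean()
print(S,C0.as_matrix().round(3))
def solve(X,Rt,q0,m=.03,seed=None,w=None):
    def g(q):
        x,R=fk(q,P,S); return np.r_[(x-X)*10,(Rt.inv()*(R*C0)).as_rotvec()*3, 0.001*(q-q0)]
    q0=np.clip(q0,lo+m+.001,hi-m-.001)
    r=least_squares(g,q0,bounds=(lo+m,hi-m));return r.x,np.abs(r.fun[:3]).max()*100,np.abs(r.fun[3:6]).max()/3
E
cat > ik2.py <<'E'
from ik import *
a=.463
def tgt(up,dx=0,sl=35,ya=a,seat=(607,152.5,100)):
    t=np.radians(sl);h=np.array([np.cos(ya),np.sin(ya),0]);y=np.array([-np.sin(ya),np.cos(ya),0])
    A=h*np.sin(t)-np.array([0,0,np.cos(t)]);xs=h*np.cos(t)+np.array([0,0,np.sin(t)])
    return (np.array(seat)+(31.7-up)*A+dx*xs)/1e3, Ro.from_matrix(np.c_[A,np.cross(y,A),y])
rng=np.random.default_rng(0)
if __name__=="__main__":
  for up in (0,20,40,60,80,100):
    X,Rt=tgt(up); sols=[]
    for k in range(40):
        q0=rng.uniform([-1.5,-.3,-1.4,.3,-1.3,.2,-2.9],[1,1.5,1.4,2.4,4.4,1.5,2.9])
        q,e,er=solve(X,Rt,q0)
        if e<1 and er<.01: sols.append(q)
    sols=np.array(sols); print(up,len(sols))
    if len(sols):
        for q in sols[np.argsort(sols[:,2])][::max(1,len(sols)//6)]: print("   ",q.round(2))
E
python3 ik2.py
```

```text
Traceback (most recent call last):
  File "ik2.py", line 1, in <module>
    from ik import *
  File "ik.py", line 12, in <module>
    sp=[(Cs[0].inv()*c).magnitude().round(3) for c in Cs]; print(sg,sp)
        ^^^^^^^^^^^^^^^^^^^^^^^^^^^^^^^^^
AttributeError: 'float' object has no attribute 'round'
```

```bash
sed -i 's/(Cs\[0\].inv()\*c).magnitude().round(3)/round(float((Cs[0].inv()*c).magnitude()),3)/' ik.py; python3 ik2.py
```

```text
-1 [0.0, 0.057, 0.007, 0.004]
1 [0.0, 0.418, 2.391, 1.875]
(-1, -1, -1, -1) [[-0.014  0.093 -0.996]
 [ 0.002  0.996  0.093]
 [ 1.    -0.    -0.014]]
0 22
    [ 0.8   0.99 -1.38  2.25  1.84  0.72  0.32]
    [ 0.78  0.91 -1.32  2.25  1.83  0.63  0.28]
    [ 0.66  0.68 -1.1   2.25  1.85  0.39  0.14]
    [ 0.6   0.63 -1.02  2.25  1.88  0.32  0.08]
    [ 0.46  0.53 -0.83  2.25  2.    0.2  -0.1 ]
    [ 0.46  0.53 -0.83  2.25  2.    0.2  -0.1 ]
    [-0.34  0.39  0.08  2.24  4.29  0.2  -2.57]
    [-0.88  0.48  0.69  2.24  4.43  0.43 -2.85]
20 27
    [ 0.83  0.9  -1.38  2.27  1.78  0.66  0.32]
    [ 0.74  0.69 -1.19  2.27  1.77  0.42  0.23]
    [ 0.54  0.5  -0.91  2.27  1.85  0.2   0.05]
    [ 0.54  0.5  -0.91  2.27  1.85  0.2   0.05]
    [ 0.54  0.5  -0.91  2.27  1.85  0.2   0.05]
    [ 0.54  0.5  -0.91  2.27  1.85  0.2   0.05]
    [-0.36  0.35  0.11  2.26  4.43  0.2  -2.72]
40 18
    [ 0.86  0.81 -1.38  2.29  1.72  0.58  0.34]
    [ 0.68  0.52 -1.07  2.29  1.69  0.25  0.23]
    [ 0.63  0.48 -0.99  2.29  1.7   0.2   0.2 ]
    [ 0.63  0.48 -0.99  2.29  1.7   0.2   0.2 ]
    [ 0.63  0.48 -0.99
[... 400 characters left out ...]
53  0.2   0.37]
80 13
    [ 0.94  0.6  -1.38  2.32  1.51  0.4   0.45]
    [ 0.9   0.53 -1.31  2.32  1.47  0.32  0.46]
    [ 0.82  0.42 -1.18  2.32  1.36  0.21  0.53]
    [ 0.82  0.42 -1.18  2.32  1.35  0.2   0.54]
    [ 0.82  0.42 -1.17  2.32  1.35  0.2   0.54]
    [ 0.82  0.42 -1.17  2.32  1.35  0.2   0.54]
    [ 0.82  0.42 -1.17  2.32  1.35  0.2   0.54]
100 20
    [ 0.99  0.48 -1.38  2.33  1.32  0.3   0.6 ]
    [ 0.94  0.4  -1.3   2.33  1.19  0.22  0.7 ]
    [-0.25  0.16  0.03  2.31 -1.15  0.2   2.9 ]
    [-0.25  0.16  0.03  2.31 -1.15  0.2   2.9 ]
    [-0.25  0.16  0.03  2.31 -1.15  0.2   2.9 ]
    [-0.25  0.16  0.03  2.31 -1.15  0.2   2.9 ]
    [-0.37  0.16  0.15  2.31 -1.19  0.22  2.93]
```

```bash
cat > ik3.py <<'E'
from ik2 import *
qc=np.array([-.45,.28,.20,2.24,-1.26,.17,2.96])
for sl in (35,33,31,29,27,25,20,15):
  for up in (0,25,50,80):
    X,Rt=tgt(up,3,sl,seat=(607,152.5,100))
    # keep flask underside point on the plate normal: plate slope 35 hover
    n=tgt(0)[1].as_matrix()[:,0]
    X=tgt(0,3,sl)[0]-n*up/1e3
    best=[]
    for q0 in [qc,np.array([-.62,.4,.37,1.86,-.18,.91,1.86]),np.array([-.67,0,.4,2.3,-.3,.27,2.0]),np.array([-.3,.4,.0,2,-.5,.4,2.2])]:
        q,e,er=solve(X,Rt,q0,m=.03)
        if e<1 and er<.01: best.append(q)
    print(sl,up,[b.round(2).tolist() for b in best][:2])
E
python3 ik3.py
```

```text
-1 [0.0, 0.057, 0.007, 0.004]
1 [0.0, 0.418, 2.391, 1.875]
(-1, -1, -1, -1) [[-0.014  0.093 -0.996]
 [ 0.002  0.996  0.093]
 [ 1.    -0.    -0.014]]
35 0 []
35 25 []
35 50 []
35 80 []
33 0 []
33 25 []
33 50 []
33 80 [[-0.49, 0.21, 0.26, 2.27, -1.12, 0.23, 2.84], [-0.3, 0.21, 0.06, 2.27, -1.02, 0.2, 2.75]]
31 0 []
31 25 [[-0.45, 0.34, 0.2, 2.21, -1.24, 0.21, 2.93], [-0.42, 0.34, 0.17, 2.21, -1.22, 0.2, 2.92]]
31 50 [[-0.51, 0.29, 0.28, 2.23, -1.12, 0.24, 2.81], [-0.36, 0.28, 0.11, 2.23, -1.0, 0.2, 2.71]]
31 80 [[-0.58, 0.22, 0.35, 2.25, -0.96, 0.27, 2.66], [-0.26, 0.21, 0.01, 2.25, -0.75, 0.22, 2.48]]
29 0 [[-0.51, 0.4, 0.25, 2.16, -1.17, 0.23, 2.84], [-0.43, 0.4, 0.16, 2.16, -1.1, 0.2, 2.78]]
29 25 [[-0.56, 0.35, 0.32, 2.19, -1.08, 0.25, 2.76], [-0.36, 0.34, 0.1, 2.18, -0.89, 0.2, 2.59]]
29 50 [[-0.61, 0.3, 0.38, 2.21, -0.98, 0.28, 2.66], [-0.21, 0.28, -0.06, 2.2, -0.59, 0.2, 2.33]]
29 80 [[-0.66, 0.23, 0.43, 2.23, -0.84, 0.31, 2.53], [-0.35, 0.21, 0.1, 2.22, -0.63, 0.26, 2.36]]
27 0 [[-0.6, 0.42, 0.36, 2.14, -1.05, 0.28, 2.7], [-0.35, 0.39, 0.07, 2.14, -0.73, 0.2, 2.43]]
27 25 [[-0.
[... 749 characters left out ...]
 -0.4, 0.36, 2.07]]
20 25 [[-0.82, 0.42, 0.61, 2.08, -0.74, 0.47, 2.36], [-0.48, 0.37, 0.2, 2.07, -0.39, 0.39, 2.07]]
20 50 [[-0.84, 0.37, 0.63, 2.1, -0.66, 0.48, 2.3], [-0.51, 0.32, 0.24, 2.09, -0.38, 0.42, 2.06]]
20 80 [[-0.85, 0.29, 0.63, 2.12, -0.55, 0.5, 2.21], [-0.55, 0.26, 0.29, 2.11, -0.35, 0.46, 2.04]]
15 0 [[-0.86, 0.52, 0.65, 1.99, -0.7, 0.57, 2.29], [-0.53, 0.45, 0.25, 1.98, -0.34, 0.49, 2.0]]
15 25 [[-0.88, 0.46, 0.67, 2.01, -0.64, 0.58, 2.25], [-0.55, 0.4, 0.28, 2.01, -0.32, 0.51, 1.99]]
15 50 [[-0.89, 0.41, 0.69, 2.03, -0.58, 0.6, 2.2], [-0.57, 0.35, 0.3, 2.03, -0.3, 0.54, 1.98]]
15 80 [[-0.89, 0.33, 0.68, 2.05, -0.48, 0.62, 2.13], [-0.59, 0.29, 0.33, 2.05, -0.27, 0.58, 1.96]]
```

```bash
sed -i 's/^  *print(sg,sp)//; s/; print(sg,sp)//; s/^print(S,C0.*//' ik.py; cat > go.py <<'E'
# usage: go.py slope up dx dy : prints slide/turn to reach
from h import *
import sys
sl,up,dx,dy=map(float,sys.argv[1:5]); a=.463; seat=np.array([607,152.5,100])
def fr(d):
    t=np.radians(d);h=np.array([np.cos(a),np.sin(a),0]);y=np.array([-np.sin(a),np.cos(a),0])
    return h*np.cos(t)+np.array([0,0,np.sin(t)]),y,h*np.sin(t)-np.array([0,0,np.cos(t)])
xs,y,A35=fr(35);A=fr(sl)[2]
T=seat+dx*xs+dy*y-up*A35+31.7*A
o=bot.get_obs();print("pos",(o["eef_pos"]*1e3).round(1),"slide",(T-o["eef_pos"]*1e3).round(1),"turn",turn(target(A,y)).round(4))
print("t",o["t"],"F",o["contact_force"].round(1),"q",o["q"].round(2),"w",o["gripper_width"])
Ac=rot().as_matrix()[:,0]; print("tilt now",np.degrees(np.arccos(-Ac[2])).round(1))
d=o["eef_pos"]*1e3-31.7*Ac-seat; print("underside in seat frame (if rigid)",np.round([d@xs,d@y,-d@A35],1))
E
python3 go.py 28 45 3 0
```

```text
pos [607.2 150.2 125.1] slide [ -7.7  -1.5 -14.5] turn [-0.0483  0.0814  0.0011]
t 16.05 F [ 0.6 -0.2 -2.4] q [-0.45  0.28  0.2   2.24 -1.26  0.17  2.96] w 0.579767091142965
tilt now 33.4
underside in seat frame (if rigid) [14.6 -2.3 52.8]
```

Request:
drive_tool(
  slide=[
    [0, 0, 0],
    [-1, 0, -1],
    [-2, 0, -3],
    [-3, -1, -6],
    [-5, -1, -9],
    [-6, -1, -12],
    [-7, -1, -14],
    [-8, -2, -14],
    [-8, -2, -14],
  ],
  turn=[
    [-0.003, 0.005, 0],
    [-0.009, 0.015, 0],
    [-0.017, 0.029, 0],
    [-0.026, 0.043, 0],
    [-0.034, 0.058, 0],
    [-0.041, 0.07, 0],
    [-0.046, 0.078, 0],
    [-0.048, 0.081, 0],
    [-0.048, 0.081, 0],
  ],
  gripper=[0.45, 0.45, 0.45, 0.45, 0.45, 0.45, 0.45, 0.45, 0.45],
)

```text
t: 16.95
eef_pos: [0.599, 0.1481, 0.1112]
tool_rot: [-0.507, 0.673, -0.216, -0.493]
contact_force: [0.4, -0.6, -1.7]
gripper_width: 0.58
```

```bash
python3 go.py 28 25 3 0; python3 look.py 14
```

```text
pos [599.  148.1 111.2] slide [ 10.7   5.7 -17. ] turn [-0.0002  0.0005  0.001 ]
t 16.95 F [ 0.4 -0.6 -1.7] q [-0.69  0.32  0.46  2.21 -0.98  0.27  2.65] w 0.5802023320453118
tilt now 28.0
underside in seat frame (if rigid) [ 2.8 -0.3 45.9]
t 17.05 [599.13662804 148.08648679 111.26317246] [-0.45236313  0.65459903 -2.23141622] [-0.69  0.32  0.46  2.21 -0.98  0.27  2.65] turn [ 0.05401683 -0.10866158  0.00128573]
seat frame x,y,z mm of TCP [-0.9 -0.4 14.4]
```

View pics/w14.png

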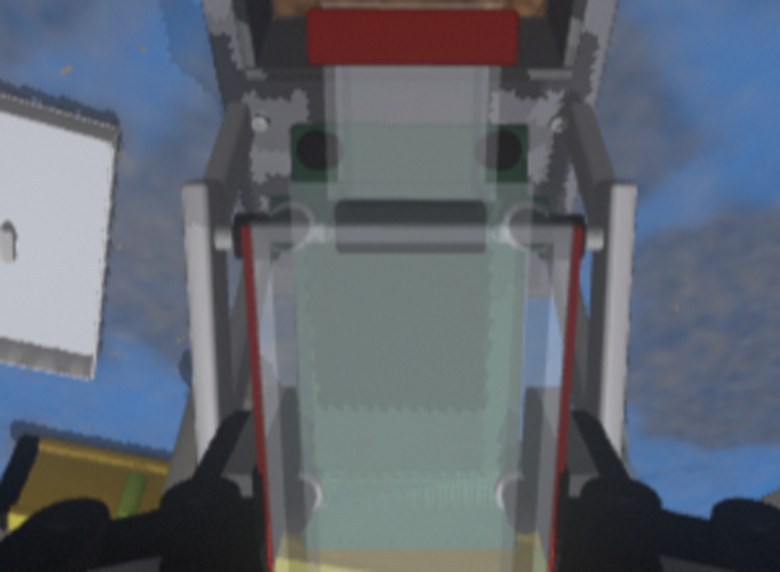

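Request:
drive_tool(
  slide=[
    [1, 0, -1],
    [2, 1, -3],
    [4, 2, -6],
    [6, 3, -10],
    [8, 4, -13],
    [10, 5, -16],
    [12, 6, -19],
    [13, 7, -21],
    [13, 7, -21],
  ],
  turn=[
    [0, 0, 0],
    [0, 0, 0],
    [0, 0, 0],
    [0, 0, 0],
    [0, 0, 0],
    [0, 0, 0],
    [0, 0, 0],
    [0, 0, 0],
    [0, 0, 0],
  ],
  gripper=[0.45, 0.45, 0.45, 0.45, 0.45, 0.45, 0.45, 0.45, 0.45],
)

```text
t: 17.95
eef_pos: [0.6121, 0.1552, 0.0899]
tool_rot: [-0.507, 0.673, -0.216, -0.493]
contact_force: [1.1, -0.5, -1.5]
gripper_width: 0.576
```

```bash
python3 go.py 28 12 3 0; python3 look.py 15
```

```text
pos [612.1 155.2  89.9] slide [ 4.2  2.  -6.3] turn [-0.0004  0.0003  0.0012]
t 17.95 F [ 1.1 -0.5 -1.5] q [-0.61  0.37  0.37  2.19 -1.07  0.24  2.74] w 0.5756929085044024
tilt now 28.0
underside in seat frame (if rigid) [ 2.8  0.1 19.9]
t 18.05 [612.12267557 155.01736197  90.22257103] [-0.90193676 -0.5368454  -2.3162741 ] [-0.61  0.37  0.37  2.19 -1.07  0.24  2.74] turn [ 0.05405872 -0.10872897  0.00139515]
seat frame x,y,z mm of TCP [ -0.9  -0.  -11.3]
```

View pics/w15.png

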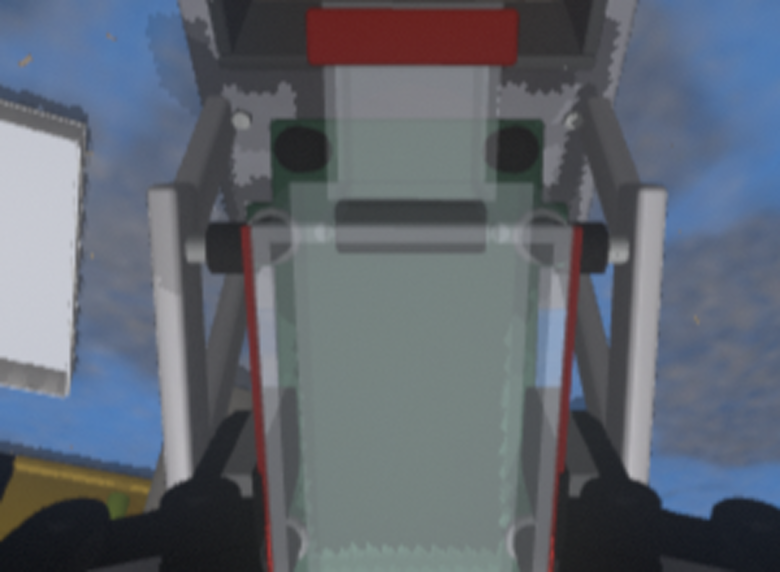

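View pics/s15.png

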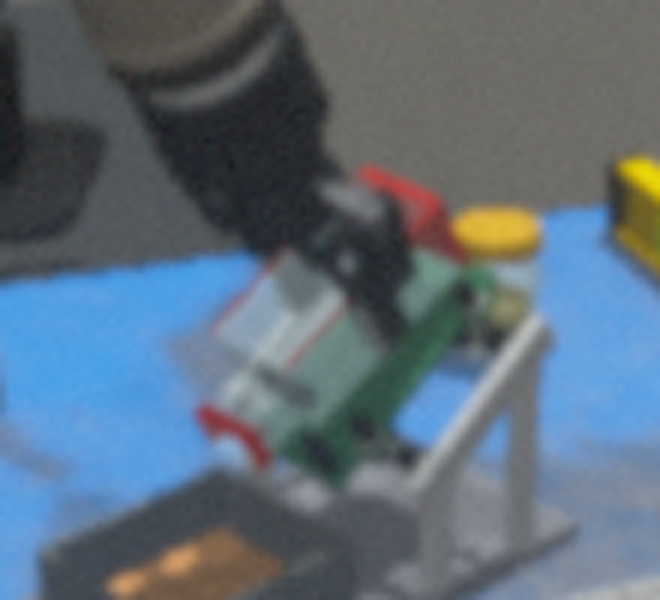

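Request:
drive_tool(
  slide=[
    [1, 0, -1],
    [2, 0, -2],
    [3, 1, -4],
    [4, 1, -6],
    [5, 2, -8],
    [6, 2, -8],
    [6, 2, -8],
  ],
  turn=[
    [0, 0, 0],
    [0, 0, 0],
    [0, 0, 0],
    [0, 0, 0],
    [0, 0, 0],
    [0, 0, 0],
    [0, 0, 0],
  ],
  gripper=[0.45, 0.45, 0.45, 0.45, 0.45, 0.45, 0.45],
)

```text
t: 18.75
eef_pos: [0.6177, 0.1566, 0.0819]
tool_rot: [-0.507, 0.673, -0.216, -0.493]
contact_force: [-1.6, -0.4, -0.9]
gripper_width: 0.58
```

```bash
python3 go.py 28 5 3 -0.8
```

```text
pos [617.7 156.6  81.9] slide [ 2.6  1.7 -4. ] turn [-0.0003 -0.0003  0.0018]
t 18.75 F [-1.6 -0.4 -0.9] q [-0.58  0.39  0.34  2.18 -1.11  0.23  2.78] w 0.5799300464271948
tilt now 28.0
underside in seat frame (if rigid) [ 2.8 -1.1 10.1]
```

Request:
drive_tool(
  slide=[
    [0, 0, -1],
    [1, 0, -2],
    [1, 1, -2],
    [2, 1, -3],
    [3, 1, -4],
    [3, 1, -4],
  ],
  turn=[
    [0, 0, 0],
    [0, 0, 0],
    [0, 0, 0],
    [0, 0, 0],
    [0, 0, 0],
    [0, 0, 0],
  ],
  gripper=[0.45, 0.45, 0.45, 0.45, 0.45, 0.45],
  squeeze=25,
)

```text
t: 19.35
eef_pos: [0.6193, 0.1564, 0.0773]
tool_rot: [-0.507, 0.673, -0.217, -0.494]
contact_force: [-9.5, -4.4, 5.0]
gripper_width: 0.579
```

```bash
python3 go.py 28 2 3 -0.8
```

```text
pos [619.3 156.4  77.3] slide [ 2.5  2.7 -1.9] turn [ 0.0001 -0.0021  0.0028]
t 19.35 F [-9.5 -4.4  5. ] q [-0.57  0.4   0.32  2.17 -1.13  0.22  2.8 ] w 0.5785293068559524
tilt now 27.9
underside in seat frame (if rigid) [ 1.3 -2.   5.6]
```

```bash
python3 look.py 16
```

```text
t 19.45 [619.25948583 156.43808951  77.30116182] [-9.87067525 -5.11243544  4.64049949] [-0.57  0.4   0.32  2.17 -1.13  0.22  2.8 ] turn [ 0.05453931 -0.11152179  0.00256917]
seat frame x,y,z mm of TCP [ -2.6  -2.  -25.9]
```

View pics/w16.png

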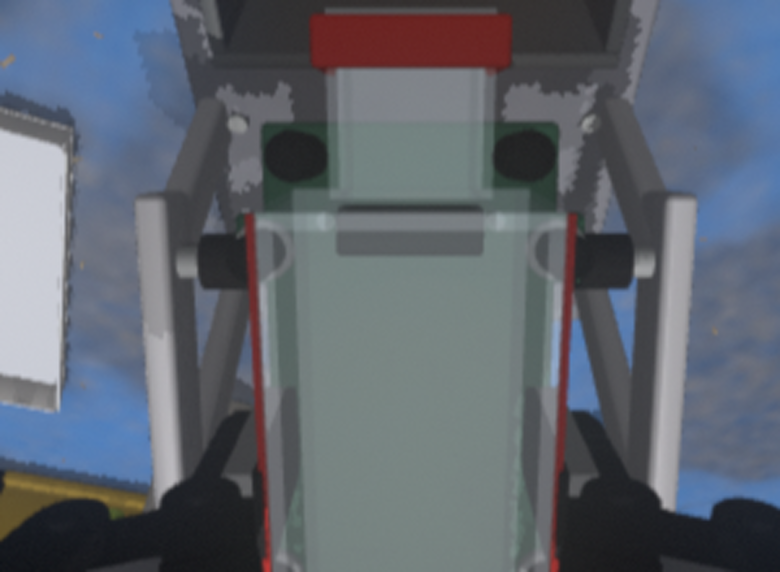

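View pics/s16.png

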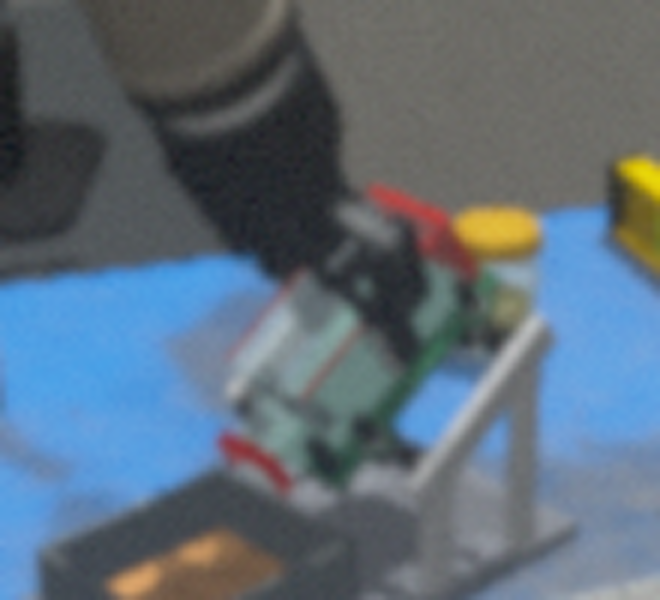

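Request:
drive_tool(
  slide=[
    [0, 0, -1],
    [1, 1, -1],
    [1, 1, -2],
    [2, 1, -3],
    [2, 1, -4],
    [3, 2, -4],
    [3, 2, -4],
  ],
  turn=[
    [0, 0, 0],
    [0, 0, 0],
    [0, 0, 0],
    [0, 0, 0],
    [0, 0, 0],
    [0, 0, 0],
    [0, 0, 0],
  ],
  gripper=[0.45, 0.45, 0.45, 0.45, 0.45, 0.45, 0.45],
  squeeze=22,
)

```text
t: 20.15
eef_pos: [0.6205, 0.1557, 0.0741]
tool_rot: [-0.507, 0.672, -0.218, -0.493]
contact_force: [-25.7, -11.8, 27.5]
gripper_width: 0.584
```

```bash
python3 go.py 28 0 0 0;python3 look.py 17
```

```text
pos [620.5 155.7  74.1] slide [-0.2  3.5 -2.1] turn [-0.     -0.0029  0.0047]
t 20.15 F [-25.7 -11.8  27.5] q [-0.56  0.41  0.32  2.17 -1.14  0.22  2.81] w 0.5842687193789967
tilt now 27.9
underside in seat frame (if rigid) [ 0.2 -3.2  2.5]
t 20.25 [620.48285949 155.73792714  74.15221118] [-25.53629737 -12.03075617  28.76703874] [-0.56  0.41  0.32  2.17 -1.14  0.22  2.81] turn [ 0.05425794 -0.11230385  0.00457353]
seat frame x,y,z mm of TCP [ -3.8  -3.1 -28.9]
```

View pics/w17.png

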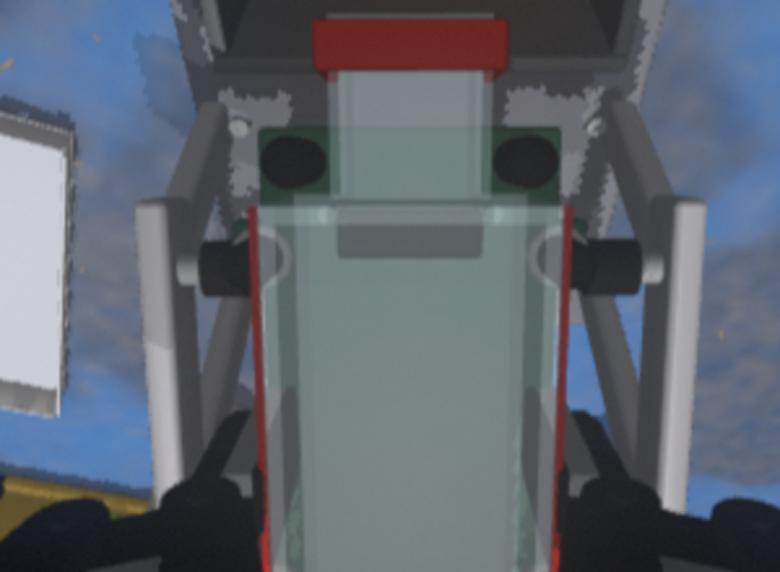

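View pics/s17.png

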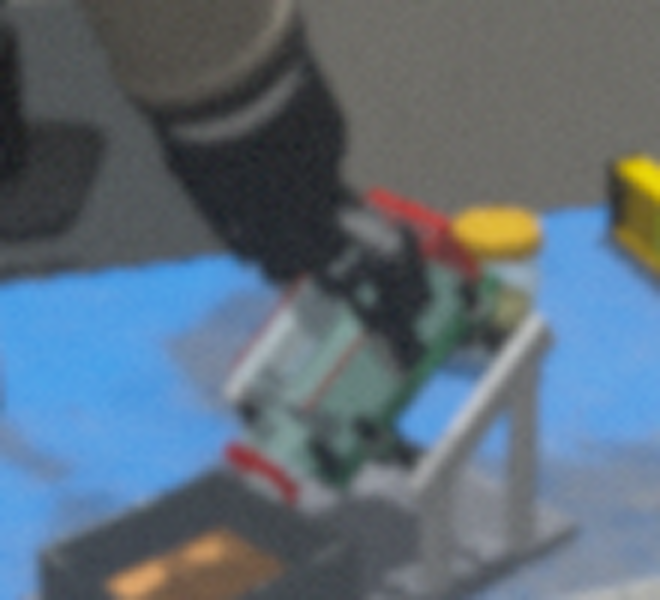

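Request:
drive_tool(
  slide=[
    [0, 0, 0],
    [0, 0, 0],
    [0, 0, 0.5],
  ],
  turn=[
    [0, 0, 0],
    [0, 0, 0],
    [0, 0, 0],
  ],
  gripper=[0.45, 0.45, 0.45],
)

```text
t: 20.55
eef_pos: [0.6205, 0.1558, 0.0746]
tool_rot: [-0.507, 0.672, -0.218, -0.493]
contact_force: [-1.2, -1.4, -1.6]
gripper_width: 0.58
```

```bash
python3 go.py 28 0 0 0
```

```text
pos [620.5 155.8  74.6] slide [-0.2  3.4 -2.6] turn [-0.0001 -0.0029  0.0047]
t 20.55 F [-1.2 -1.4 -1.6] q [-0.56  0.41  0.32  2.17 -1.14  0.22  2.81] w 0.5803842951908895
tilt now 27.9
underside in seat frame (if rigid) [ 0.5 -3.1  2.9]
```

Request:
drive_tool(
  slide=[
    [0, 0, 0],
    [0, 0.5, 0],
    [-0.5, 1, 0],
    [-0.5, 1.5, 0],
    [-1, 2, 0],
    [-1, 2, 0],
  ],
  turn=[
    [0, 0, 0],
    [0, 0, 0],
    [0, 0, 0],
    [0, 0, 0],
    [0, 0, 0],
    [0, 0, 0],
  ],
  gripper=[0.45, 0.45, 0.45, 0.45, 0.45, 0.45],
)

```text
t: 21.15
eef_pos: [0.6196, 0.1578, 0.0746]
tool_rot: [-0.507, 0.672, -0.218, -0.493]
contact_force: [-2.9, -2.4, 1.5]
gripper_width: 0.58
```

```bash
python3 go.py 28 0 0 0;python3 look.py 18
```

```text
pos [619.6 157.8  74.6] slide [ 0.7  1.3 -2.5] turn [ 0.0001 -0.0029  0.0046]
t 21.15 F [-2.9 -2.4  1.5] q [-0.57  0.41  0.32  2.17 -1.14  0.22  2.81] w 0.5800753868640859
tilt now 27.9
underside in seat frame (if rigid) [ 0.5 -0.8  2.8]
t 21.25 [619.55870944 157.77889426  74.53804382] [-2.56598228 -0.99722365  0.66517635] [-0.57  0.41  0.32  2.17 -1.14  0.22  2.81] turn [ 0.05434393 -0.11238525  0.00461332]
seat frame x,y,z mm of TCP [ -3.5  -0.9 -28.7]
```

View pics/w18.png

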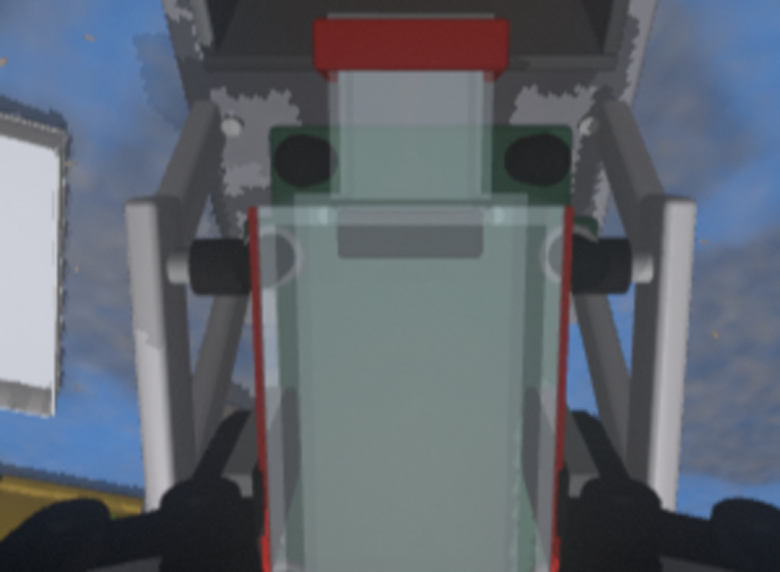

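Request:
drive_tool(
  slide=[
    [0, 0, 0],
    [0, 0, 0],
    [0, 0, 0],
    [0, 0, 0],
    [0, 0, 0],
    [0, 0, 0],
    [0, 0, 0],
  ],
  turn=[
    [0, 0, 0],
    [0, 0, 0],
    [0, 0, 0],
    [0, 0, 0],
    [0, 0, 0],
    [0, 0, 0],
    [0, 0, 0],
  ],
  gripper=[0.59, 0.6, 0.62, 0.65, 0.7, 0.75, 0.8],
)

```text
t: 21.95
eef_pos: [0.6196, 0.1578, 0.0746]
tool_rot: [-0.507, 0.672, -0.218, -0.493]
contact_force: [0.6, 0.6, 0.0]
gripper_width: 0.802
```

```bash
python3 go.py 28 0 0 0;python3 look.py 19
```

```text
pos [619.6 157.8  74.6] slide [ 0.7  1.3 -2.6] turn [ 0.     -0.0029  0.0046]
t 21.95 F [0.6 0.6 0. ] q [-0.57  0.41  0.32  2.17 -1.14  0.22  2.81] w 0.8015628578325923
tilt now 27.9
underside in seat frame (if rigid) [ 0.5 -0.8  2.8]
t 22.05 [619.60593562 157.7743193   74.58083346] [0.19698    0.03616997 0.33914673] [-0.57  0.41  0.32  2.17 -1.14  0.22  2.81] turn [ 0.05433924 -0.11228673  0.00461414]
seat frame x,y,z mm of TCP [ -3.4  -0.9 -28.6]
```

View pics/w19.png

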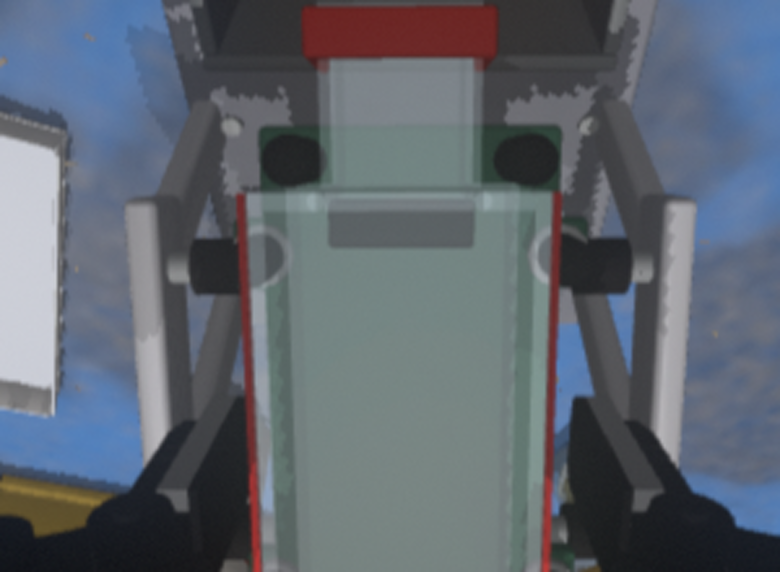

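View pics/s19.png

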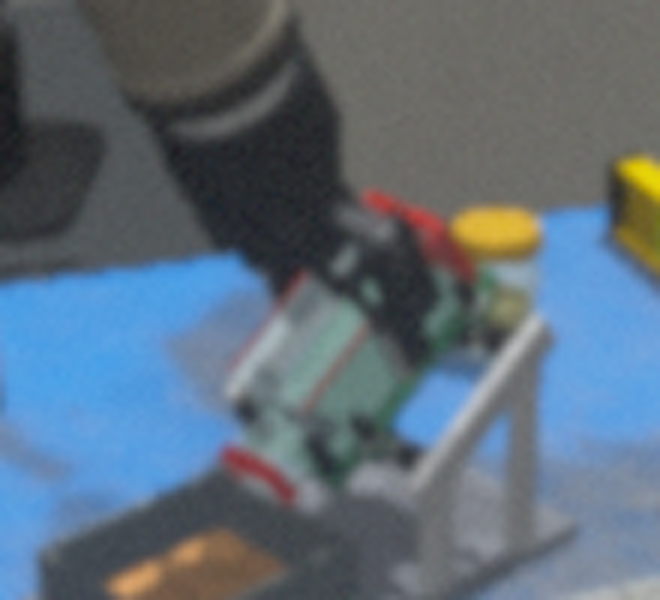

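```bash
cat > tap.py <<'E'
from h import *
import sys
sl,tx,ty,tz,off=map(float,sys.argv[1:6]); a=.463; seat=np.array([607,152.5,100])
def fr(d):
    t=np.radians(d);h=np.array([np.cos(a),np.sin(a),0]);y=np.array([-np.sin(a),np.cos(a),0])
    return h*np.cos(t)+np.array([0,0,np.sin(t)]),y,h*np.sin(t)-np.array([0,0,np.cos(t)])
xs,y,A35=fr(35);A=fr(sl)[2]
T=seat+tx*xs+ty*y-tz*A35+off*A
o=bot.get_obs();print("slide",(T-o["eef_pos"]*1e3).round(1),"turn",turn(target(A,y)).round(4),"y",y)
print("t",o["t"],"F",o["contact_force"].round(1),"q",o["q"].round(2),"w",o["gripper_width"])
Ac=rot().as_matrix()[:,0];d=o["eef_pos"]*1e3-off*Ac-seat; print("tip in seat frame",np.round([d@xs,d@y,-d@A35],1))
E
python3 tap.py 20 0 8 14 49
python3 - <<'E'
from h import *
T=np.load("t3.npy",allow_pickle=True).item()
s=np.array([607,152.5]);a=.463
for n,u,v,z in [("glue cap",237,122,.135),("jar lid",178,138,.075)]:
    p=onz(T,u,v,z)*1e3;d=p[:2]-s;print(n,p.round(),"x,y horiz",d@[np.cos(a),np.sin(a)],d@[-np.sin(a),np.cos(a)])
E
sed -i 's/31.7-up/31.7-up/' ik2.py
python3 - <<'E'
from ik2 import *
X0,Rt=tgt(0,0,20)
a=.463;y=np.array([-np.sin(a),np.cos(a),0])
A35=tgt(0)[1].as_matrix()[:,0];A=Rt.as_matrix()[:,0];xs=np.cross(y,-A35)
q0=np.array([-.57,.41,.32,2.17,-1.14,.22,2.81])
for ty in (8,-10,-30):
    X=(np.array([607,152.5,100])+ty*y-14*A35+49*A)/1e3
    q0,e,er=solve(X,Rt,q0);print(ty,q0.round(2),e,er)
E
```

```text
slide [-8.4  5.8 -9.2] turn [-0.062   0.1222  0.0048] y [-0.44663426  0.89471662  0.        ]
t 22.05 F [0.2 0.  0.3] q [-0.57  0.41  0.32  2.17 -1.14  0.22  2.81] w 0.7992145230344624
tip in seat frame [ 2.7 -0.9 20. ]
glue cap [780. 135. 135.] x,y horiz 147.07369525742337 -93.18758346197491
jar lid [736. 324.  75.] x,y horiz 191.46046627221955 95.57326678022238
8 [-0.82  0.48  0.58  2.07 -0.83  0.44  2.43] 3.3288798911845774e-05 2.44880020316974e-07
-10 [-0.78  0.48  0.58  2.06 -0.84  0.45  2.47] 2.0043835202709914e-06 1.4552287125324526e-08
-30 [-0.73  0.49  0.57  2.05 -0.85  0.47  2.51] 2.008695293431728e-06 1.4857838265269764e-08
```

Request:
drive_tool(
  slide=[
    [0, 0, 0],
    [0, 0, 0],
    [0, 0, 0],
    [-1, 1, -1],
    [-3, 2, -3],
    [-4, 3, -5],
    [-6, 4, -7],
    [-8, 6, -9],
    [-8, 6, -9],
  ],
  turn=[
    [0, 0, 0],
    [0, 0, 0],
    [0, 0, 0],
    [-0.01, 0.02, 0],
    [-0.02, 0.045, 0],
    [-0.035, 0.07, 0],
    [-0.05, 0.1, 0],
    [-0.062, 0.122, 0.005],
    [-0.062, 0.122, 0.005],
  ],
  gripper=[1, 1, 1, 1, 1, 1, 1, 1, 1],
)

```text
t: 22.95
eef_pos: [0.6119, 0.1649, 0.0655]
tool_rot: [-0.47, 0.657, -0.261, -0.528]
contact_force: [0.2, 0.4, 0.7]
gripper_width: 1.0
```

```bash
python3 tap.py 20 0 8 14 49;python3 look.py 20
```

```text
slide [-0.7 -1.3 -0.1] turn [ 0.0006  0.0004 -0.0022] y [-0.44663426  0.89471662  0.        ]
t 22.95 F [0.2 0.4 0.7] q [-0.81  0.49  0.6   2.1  -0.89  0.42  2.51] w 0.9995657287437681
tip in seat frame [ 1.   8.9 13.4]
t 23.05 [611.49825636 163.87924226  65.43162767] [-0.39622752  0.03186526 -0.57402916] [-0.81  0.49  0.6   2.1  -0.89  0.42  2.51] turn [ 0.1169837  -0.23365863 -0.00051978]
seat frame x,y,z mm of TCP [-12.4   8.2 -33.5]
```

View pics/w20.png

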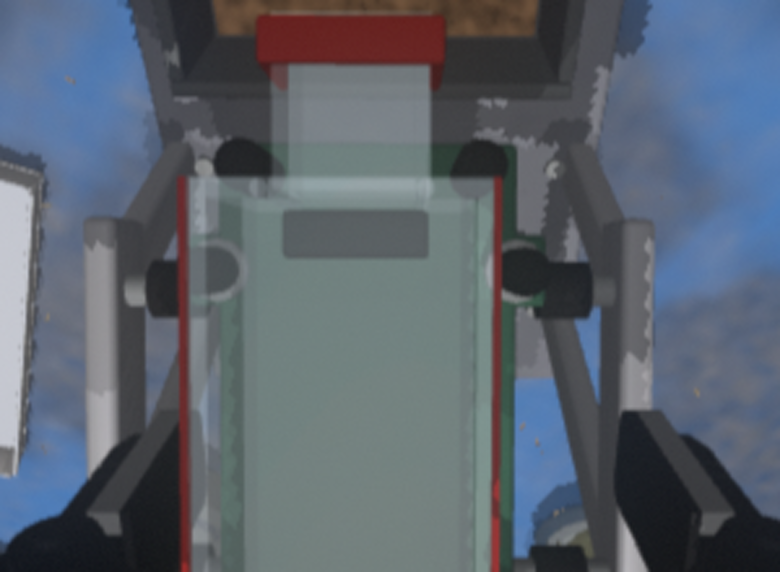

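View pics/s20.png

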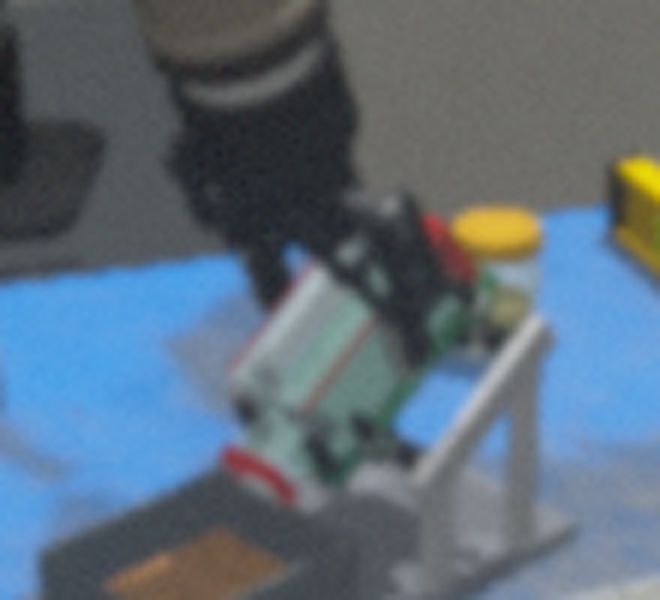

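Request:
drive_tool(
  slide=[
    [5, -10, 0],
    [16, -32, 0],
    [16, -32, 0],
    [14, -29, 0],
    [13, -26, 0],
    [11, -22, 0],
    [5, -10, 0],
    [0, 0, 0],
  ],
  turn=[
    [0, 0, 0],
    [0, 0, 0],
    [0, 0, 0],
    [0, 0, 0],
    [0, 0, 0],
    [0, 0, 0],
    [0, 0, 0],
    [0, 0, 0],
  ],
  gripper=[1, 1, 1, 1, 1, 1, 1, 1],
)

```text
t: 23.85
eef_pos: [0.6108, 0.1653, 0.0653]
tool_rot: [-0.47, 0.657, -0.261, -0.528]
contact_force: [0.0, 0.8, 0.3]
gripper_width: 1.005
```

```bash
python3 tap.py 20 0 8 14 49;python3 look.py 21
```

```text
slide [ 0.4 -1.7  0.1] turn [-0.0002  0.0003 -0.0016] y [-0.44663426  0.89471662  0.        ]
t 23.85 F [0.  0.8 0.3] q [-0.81  0.49  0.6   2.1  -0.89  0.42  2.51] w 1.0046907805238534
tip in seat frame [ 0.3  9.7 13.7]
t 23.95 [610.16173429 166.77521661  65.08779753] [ 0.65354685 -0.07791767 -0.48314376] [-0.81  0.49  0.6   2.1  -0.89  0.42  2.51] turn [ 0.1167665  -0.23452872 -0.00466234]
seat frame x,y,z mm of TCP [-12.5  11.4 -33.9]
```

View pics/w21.png

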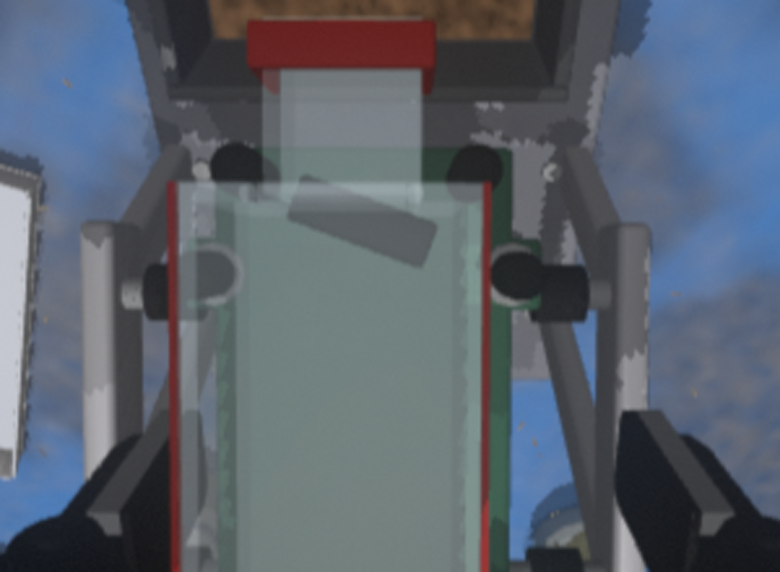

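Request:
drive_tool(
  slide=[
    [0, 0, 0],
    [0, 0, 0],
    [0, 0, 0],
  ],
  turn=[
    [0, 0, 0],
    [0, 0, 0],
    [0, 0, 0],
  ],
  gripper=[1, 1, 1],
)

```text
t: 24.25
eef_pos: [0.6104, 0.1663, 0.0651]
tool_rot: [-0.47, 0.657, -0.26, -0.529]
contact_force: [0.1, 0.4, 0.4]
gripper_width: 0.999
```

```bash
python3 tap.py 20 0 8 14 49;python3 look.py 22
```

```text
slide [ 0.8 -2.7  0.3] turn [-0.0004 -0.0003 -0.0041] y [-0.44663426  0.89471662  0.        ]
t 24.25 F [0.1 0.4 0.4] q [-0.81  0.49  0.6   2.1  -0.89  0.42  2.51] w 0.9985712496209073
tip in seat frame [ 0.2 10.7 13.5]
t 24.35 [610.43912624 166.23036911  65.15473099] [ 0.3352124  -0.21302282  1.08977655] [-0.81  0.49  0.6   2.1  -0.89  0.42  2.51] turn [ 0.11687974 -0.23428585 -0.0038679 ]
seat frame x,y,z mm of TCP [-12.4  10.7 -33.8]
```

View pics/w22.png

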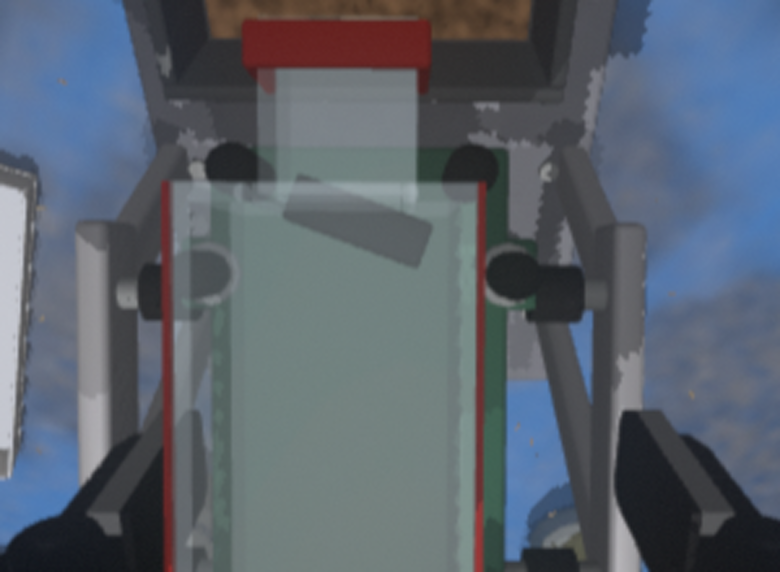

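Request:
drive_tool(
  slide=[
    [5, -11, 0],
    [17, -34, 0],
    [17, -34, 0],
    [15, -31, 0],
    [14, -28, 0],
    [12, -24, 0],
    [5, -11, 0],
    [1, -2, 0],
    [1, -2, 0],
    [1, -2, 0],
  ],
  turn=[
    [0, 0, 0],
    [0, 0, 0],
    [0, 0, 0],
    [0, 0, 0],
    [0, 0, 0],
    [0, 0, 0],
    [0, 0, 0],
    [0, 0, 0],
    [0, 0, 0],
    [0, 0, 0],
  ],
  gripper=[1, 1, 1, 1, 1, 1, 1, 1, 1, 1],
)

```text
t: 25.35
eef_pos: [0.6113, 0.1648, 0.0652]
tool_rot: [-0.469, 0.657, -0.26, -0.529]
contact_force: [0.6, -1.2, 0.1]
gripper_width: 0.998
```

```bash
python3 tap.py 20 0 8 14 49;python3 look.py 23
```

```text
slide [-0.1 -1.2  0.2] turn [-0.0003 -0.     -0.005 ] y [-0.44663426  0.89471662  0.        ]
t 25.35 F [ 0.6 -1.2  0.1] q [-0.81  0.49  0.6   2.1  -0.89  0.42  2.52] w 0.9981775480715707
tip in seat frame [ 0.4  8.9 13.4]
t 25.45 [611.71117585 163.74511606  65.28106359] [-0.57064778 -0.14594776 -0.63185797] [-0.81  0.49  0.6   2.1  -0.89  0.42  2.52] turn [ 0.11714105 -0.23388471 -0.00329677]
seat frame x,y,z mm of TCP [-12.3   8.  -33.7]
```

View pics/w23.png

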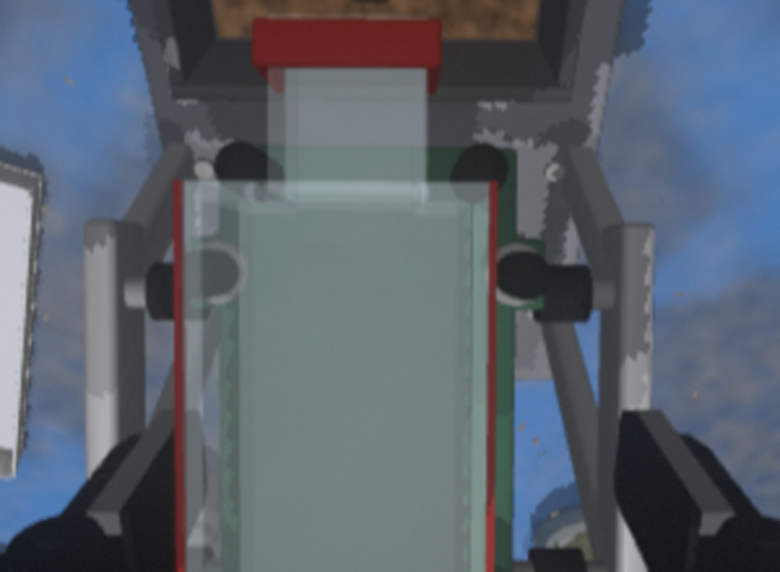

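Request:
drive_tool(
  slide=[
    [2, -4, 0],
    [4, -8, 0],
    [3, -8, 4],
    [-1, -10, 15],
    [-5, -13, 30],
    [-11, -16, 48],
    [-18, -19, 68],
    [-24, -22, 88],
    [-29, -24, 100],
    [-29, -24, 104],
  ],
  turn=[
    [0, 0, 0],
    [0, 0, 0],
    [0, 0, 0],
    [0, 0, 0],
    [0, 0, 0],
    [0, 0, 0],
    [0, 0, 0],
    [0, 0, 0],
    [0, 0, 0],
    [0, 0, 0],
  ],
  gripper=[1, 1, 1, 1, 1, 1, 1, 1, 1, 1],
)

```text
t: 26.45
eef_pos: [0.5829, 0.1394, 0.1707]
tool_rot: [-0.471, 0.657, -0.26, -0.528]
contact_force: [0.8, -0.0, -0.8]
gripper_width: 1.0
```

```bash
python3 tap.py 20 0 8 14 49; python3 - <<'E'
from h import *
for n in("wrist","side","top"):
    c=cam(n);cv2.imwrite(f"pics/{n}24.png",c["color"][:,:,::-1])
c=cam("side");crop("",170,130,280,235,5.5,"pics/s24.png",c)
E
```

```text
slide [  28.3   24.2 -105.3] turn [-0.0016  0.0015 -0.0025] y [-0.44663426  0.89471662  0.        ]
t 26.45 F [ 0.8 -0.  -0.8] q [-1.05  0.29  0.9   2.1  -0.58  0.58  2.27] w 0.9999726040005874
tip in seat frame [ 30.7  -1.1 121. ]
```

View pics/wrist24.png

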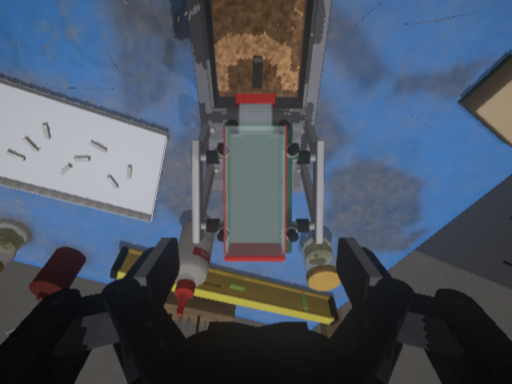

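View pics/s24.png

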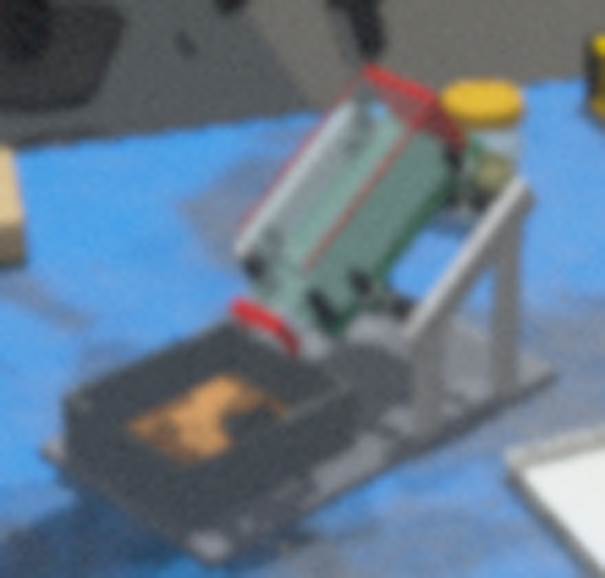

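View pics/top24.png

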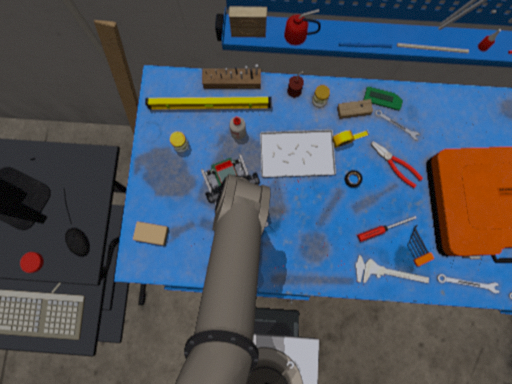

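```bash
python3 - <<'E'
from h import *
c=cam("wrist");crop("",190,0,330,140,5,"pics/w25.png",c)
for v,n in((57,"far"),(88,"near")): 
    for z in (.01,.05): print(n,z,onz(c,257,v,z)*1e3)
E
```

```text
far 0.01 [517.91614054 107.05253204  10.        ]
far 0.05 [510.72920255 103.57953454  50.        ]
near 0.01 [545.54908309 120.92992478  10.        ]
near 0.05 [534.69509739 115.6153188   50.        ]
```

View pics/w25.png

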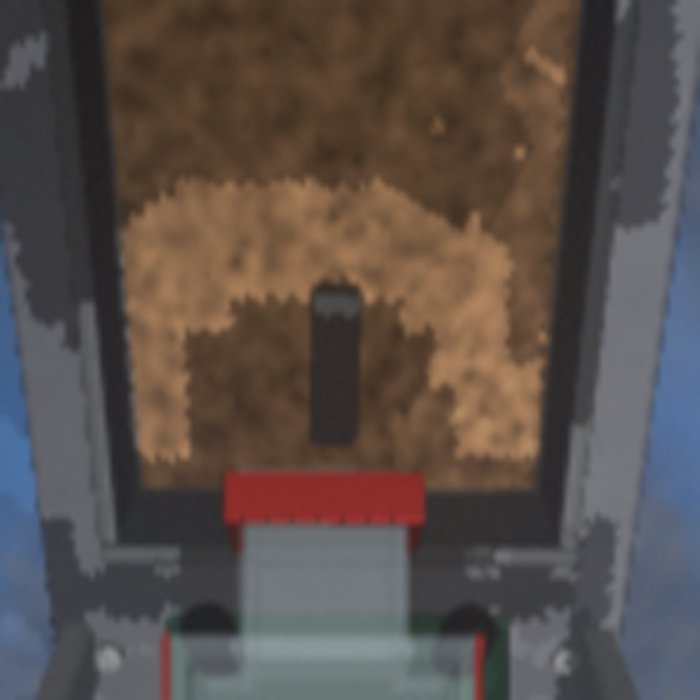

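```bash
python3 - <<'E'
from station import bot
print(bot.hand_in(), bot.get_obs()["t"])
E
```

```text
the job is handed in; nothing more can be done
the job is handed in; nothing more can be done
```

The flask now lies in the cradle, neck down against the front stops, and the key is in the catch bin. I handed in at about 27 s of the 53 s allowed. I placed and released the flask, then tapped it twice from its left (+y) side. The first tap swung the key round and the second dropped it out.

**Last checks:**
- The wrist picture shows the key lying whole on the bin floor. It measures about 31 mm there, against 30 mm given.
- The flask is empty and seated, the other things on the bench look as they were, and the gripper is open and clear with about zero force on it.

**What did not go as expected:**
- **First grasp missed:** the real fingertips sit about 36 mm behind the reported TCP, so the gripper closed on top of the flask at about 14 N. I corrected the offset and gripped again. The key had not moved.
- **Tilt fell short:** joints 6 and 7 reached their range limits while I lowered the flask with the tool at 35 degrees. I held the tool at 28 degrees instead and let the flask pivot flat in the grip against the plate.
- **Force near the limit:** that press peaked at about 40 N at the wrist, through the held flask. That is right at the 40 N limit for pressing on something, so it may count against the job. I backed off at once.

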